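# Hitch the safety hooks to the tow bar

## Robot

A 7-joint arm with a two-finger parallel gripper is mounted at the origin on a cart in front of the work surface, level with it; the furniture and walls round the work are solid. World frame = base frame: x ahead of the robot, y to its left, z up, the work surface at z = 0. Lengths are in mm, angles in rad, forces in N, time in s.
With the tool pointing down it reaches from about 400 to 875 mm from the base axis. Payload 6.5 kg.
Tool frame: the origin (TCP) lies midway between the tips of the shut fingers; the grasp point (between the pads) lies 19 mm behind it (arm.grip_depth is the distance from the TCP to the grasp point, in mm); z points along the fingers, y is the direction in which the jaws open and shut (so a half turn about z gives the same grasp; the last joint's range is limited). The gripper opens to 88 mm and grips with 3 to 60 N. Pads are 18 mm wide; open, the fingers measure 123 mm over their backs; the gripper's body (75 mm by 187 mm) begins 45 mm behind the grasp point.
Start: joints at [1.244, 0.536, -0.004, 1.538, 0.003, 1.067, -0.071], TCP at [167.601, -628.013, 238.716] pointing down, gripper open.
Joint ranges: [-2.7, 2.7], [-0.37, 2.16], [-1.27, 1.26], [0.24, 2.4], [-1.31, 4.45], [0.19, 1.91], [-2.76, 2.76]. Speed limits (rad/s): [2.39, 2.39, 3.14, 3.14, 3.14, 3.14, 3.14].

## Interface

Orientations are given as [roll, pitch, yaw] about the fixed x, y, z axes, in that order (R = Rz(yaw) Ry(pitch) Rx(roll)).
In Python, from bench import arm gives the robot as it stands.
- The arm moves only by the tool servo_tool, never from a script. Its argument "commands" is a list of rows, each a list of 7 numbers: the turn, a rotation vector about the tool's x, y, z in rad, then the shift along the tool's x, y, z in m, then the gripper command: -1 is shut, 1 is fully open, values between are in proportion. A call has 1 to 10 rows; each row shifts and turns the commanded pose from where the row before left it, along the tool's axes as they then stand; what a row does not reach is not made up. A row lasts 1/10 s, in which the tool goes at most 50 mm and 8.59 degrees, less where a joint would pass 70% of its speed; a pose out of reach is approached as far as the arm can. A call is refused whole if a number of a shift passes 0.05 or a number of a turn 0.15, either way. A call with a gripper value outside its range is refused whole. The fingers move at their own pace and stop on an object; "squeeze" is the grip in N (left out, the last holds). Time passes only in rows, so rows that do not move let the fingers close. It gives the time, the measured TCP pose, the force and the opening at its end, in the units of the state.
- arm.get_state(): the state, without advancing time (a new reading comes with each control period).
- arm.grab_frame(name): name is "scene" or "top" or "wrist"; returns a dict with "pixels" (384x512x3 uint8, blue, green, red), "mtx" (3x3 intrinsics, pixels), "rvec" (rotation vector, rad) and "tvec" (3), from world to camera coordinates, as OpenCV has them. Camera axes: x right, y down, z forward; pixel columns grow to the right and rows downward; lengths in mm; the calibration is good to about 2 mm. A picture is of the moment at which its call begins. There is no depth.
- arm.hand_in(): hands the job in, once; it reports no verdict.
The state is a dict: "time_s": time; "qpos": joint angles; "qd": joint speeds; "tau": joint torques, N m; "position": TCP position; "orientation": TCP orientation; "ft_force": force on the tool from outside, world axes, zero at the start; "wrist_torque": the same for the moment, N m; "finger_gap": finger opening in mm.
Only numpy, scipy, OpenCV 4.12 (cv2) and the standard library are available. Lean on these libraries where they do the work, as an engineer would, in place of code of your own. Each camera call takes 0.05 s, during which the arm holds its last target. There are 200 camera calls.

## Task

Draw the flat tray of the hook store out to its stop by pressing on its front apron and pulling, so that the hooks come clear of the hood. Push every hook in the tray onto a tow bar pin of its own, until its sprung latch has snapped shut behind the pin, then tug it back so that the latch bears against the pin, and leave it so, lying flat on the bar's plate. When all hooks are hitched, slide the empty tray back fully home, and leave the other things on the bench alone.

Things in the scene. Friction and masses are not known exactly. Their poses are not given: they have to be found in the camera images.
- hook_a_grip (a point): Safety hook with orange grip (may be absent), 0.22 kg: centre of its upright grip, 40 long (x) x 14 wide (y) x 46 mm high, 28 mm above the hook's underside. x points forward out of the mouth, z up. Hook 96 mm long (20 mm behind this point to 76 mm ahead), 40 mm wide; the jaw is 12 mm thick, flush with the underside. Rough weight centre 15 mm ahead of this point.
- hook_a_throat (a point): Where a pin's axis lies in this hook when fully home: 36 mm ahead of the grip point, 6 mm above the underside. Throat 18 mm wide, flared to 31 mm at the lips 40 mm ahead of this point. The latch crosses it 22 to 26 mm ahead; it snaps shut once the pin's axis is less than about 5 mm ahead of this point. Latched, the pin has 16 mm of play; tugged back taut, its axis is 16 mm ahead.
- hook_a_latch (a joint): Sprung brass latch of that hook: 0 = shut across the throat, up to 1.5 rad folded inward along the jaw on the hook's left (+y). Turns inward only, pushed by the pin with about 2 N, and springs back to 0 by itself.
- hook_b_grip (a point): Safety hook with blue grip (may be absent), 0.22 kg: centre of its upright grip, 40 long (x) x 14 wide (y) x 46 mm high, 28 mm above the hook's underside. x points forward out of the mouth, z up. Hook 96 mm long (20 mm behind this point to 76 mm ahead), 40 mm wide; the jaw is 12 mm thick, flush with the underside. Rough weight centre 15 mm ahead of this point.
- hook_b_throat (a point): Where a pin's axis lies in this hook when fully home: 36 mm ahead of the grip point, 6 mm above the underside. Throat 18 mm wide, flared to 31 mm at the lips 40 mm ahead of this point. The latch crosses it 22 to 26 mm ahead; it snaps shut once the pin's axis is less than about 5 mm ahead of this point. Latched, the pin has 16 mm of play; tugged back taut, its axis is 16 mm ahead.
- hook_b_latch (a joint): Sprung brass latch of that hook: 0 = shut across the throat, up to 1.5 rad folded inward along the jaw on the hook's left (+y). Turns inward only, pushed by the pin with about 2 N, and springs back to 0 by itself.
- hook_c_grip (a point): Safety hook with green grip (may be absent), 0.22 kg: centre of its upright grip, 40 long (x) x 14 wide (y) x 46 mm high, 28 mm above the hook's underside. x points forward out of the mouth, z up. Hook 96 mm long (20 mm behind this point to 76 mm ahead), 40 mm wide; the jaw is 12 mm thick, flush with the underside. Rough weight centre 15 mm ahead of this point.
- hook_c_throat (a point): Where a pin's axis lies in this hook when fully home: 36 mm ahead of the grip point, 6 mm above the underside. Throat 18 mm wide, flared to 31 mm at the lips 40 mm ahead of this point. The latch crosses it 22 to 26 mm ahead; it snaps shut once the pin's axis is less than about 5 mm ahead of this point. Latched, the pin has 16 mm of play; tugged back taut, its axis is 16 mm ahead.
- hook_c_latch (a joint): Sprung brass latch of that hook: 0 = shut across the throat, up to 1.5 rad folded inward along the jaw on the hook's left (+y). Turns inward only, pushed by the pin with about 2 N, and springs back to 0 by itself.
- pin0 (a point): Left (+y) pin of the tow bar: foot of the upright pin on the grey plate, 8 mm above the worktop. Pin 12 mm thick, 28 mm of neck under a yellow head 30 mm wide, 7 mm high, too wide for a hook to drop over. Pins stand 70 mm apart along y. Axes are the bar's: push hooks on along +x. The fixed plate reaches 85 mm before (-x), 20 mm behind the pin; a hitched hook lies flat on it.
- pin1 (a point): Middle pin of the tow bar: foot of the upright pin on the grey plate, 8 mm above the worktop. Pin 12 mm thick, 28 mm of neck under a yellow head 30 mm wide, 7 mm high, too wide for a hook to drop over. Pins stand 70 mm apart along y. Axes are the bar's: push hooks on along +x. The fixed plate reaches 85 mm before (-x), 20 mm behind the pin; a hitched hook lies flat on it.
- pin2 (a point): Right (-y) pin of the tow bar: foot of the upright pin on the grey plate, 8 mm above the worktop. Pin 12 mm thick, 28 mm of neck under a yellow head 30 mm wide, 7 mm high, too wide for a hook to drop over. Pins stand 70 mm apart along y. Axes are the bar's: push hooks on along +x. The fixed plate reaches 85 mm before (-x), 20 mm behind the pin; a hitched hook lies flat on it.
- store: Hook store, fixed to the worktop: a low hood with white side and back walls and a clear roof, 150 deep (x) x 226 wide (y) x 79 mm high, roof underside at 72 mm, open towards the robot (-x). Origin: centre of the underside; x points to its closed back. The hooks lie flat under it on the tray, mouths to +x, grips nearest the opening.
- tray (a joint): Flat aluminium tray of the store, 206 mm wide, 6 mm thick, its top 10 mm above the worktop: 0 = home, 0.155 m = drawn out towards the robot (store's -x) against its end stop. About 2 N of sliding friction; stays where it is left.
- tray_pad (a point): Centre of the black ribbed rubber pad on the tray's flat front apron, on the top face; moves with the tray. The apron reaches 24 mm in front of it and 26 mm behind it to the hood (tray home), and about 100 mm to each side. There is no handle: press down on it (about 10 N) and drag.
- tweezers: Steel tweezers, 120 mm long, loose bystander; origin at its underside. Leave alone.
- vial_blue: Small white vial with blue cap, 49 mm high, loose bystander; origin at its underside. Leave alone.
- pen: Marker pen, 128 mm long, lying near the front edge, loose bystander; origin at its underside. Leave alone.

How it is judged:
By the outcome, as a careful person would: the job done as asked, in the order asked, and still so for the second after the job is handed in, with the robot touching nothing.
Of hook_a, hook_b, hook_c only 2 to 3 are there at a start; the rules pass over those that are not, and their reading is None.
At some moment in a run one of hook_a, hook_b, hook_c may be knocked a few centimetres aside while the robot is not near it.
It also fails if it takes over 210 s, if anything falls off the work surface, if the arm or the gripper's body presses on something with over 40 N, if the wrist force passes 120 N, or if a joint passes its speed limit or range.

## Working session

There is one attempt and no reset: what is moved stays moved. The work goes in short steps, Python scripts to look and compute and a tool call to move; the robot and the scene stay as the last step left them, time stands still between calls to the robot, and variables do not carry over. Pictures are saved under pics/ and viewed, about 12 in all and at most 16, crops included, and the job is handed in when it is done.

Besides the shell and the picture viewer there is one more tool, called after "Emit:" as name(argument=value, ...) on one line, values as JSON. servo_tool: Moves the arm, as the interface text tells. Its arguments: {"type":"object","properties":{"commands":{"type":"array","items":{"type":"array","items":{"type":"number"}}},"squeeze":{"type":"number"}},"required":["commands"]}

```bash
mkdir -p pics; ls; cat > h.py <<'E'
from bench import arm
import numpy as np, cv2
def grab(n,save=None):
    f=arm.grab_frame(n); 
    if save: cv2.imwrite(f'pics/{save}.png',f['pixels'])
    return f
def ray(f,u,v,z):
    R=cv2.Rodrigues(np.array(f['rvec'],float))[0]; t=np.array(f['tvec'],float).ravel()
    K=np.array(f['mtx'],float)
    p=cv2.undistortPoints(np.array([[[u,v]]],float),K,None)[0,0]
    d=R.T@np.array([p[0],p[1],1]); c=-R.T@t
    return c+d*(z-c[2])/d[2]
def proj(f,P):
    return cv2.projectPoints(np.array([P],float),np.array(f['rvec'],float),np.array(f['tvec'],float),np.array(f['mtx'],float),None)[0][0,0]
def st():
    s=arm.get_state(); print(s['time_s'],np.round(s['position'],1),np.round(s['orientation'],3),np.round(s['ft_force'],1),s['finger_gap'],np.round(s['qpos'],2))
E
python3 - <<'E'
from h import *
st()
a=grab('scene','s0');b=grab('top','t0')
for f in(a,b):
    R=cv2.Rodrigues(np.array(f['rvec'],float))[0];print(-R.T@np.array(f['tvec']).ravel(),np.array(f['mtx'])[0])
E
```

```text
pics
0.0 [ 167.4 -627.5  237.9] [-3.14   0.     0.261] [-0.1 -0.4  0.2] 88.23984329052223 [ 1.24  0.54 -0.    1.54  0.    1.07 -0.07]
[-490.24712826 -652.11739589  557.60288743] [385.22054243   0.         261.38516402]
[ 378.84517178 -124.20962674 1599.17154592] [496.37784831   0.         254.26995366]
```

```bash
python3 -c "
import cv2
a=cv2.imread('pics/s0.png');b=cv2.imread('pics/t0.png')
cv2.imwrite('pics/b0.png',cv2.resize(b,(800,600)))"
```

```text
(no output)
```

View pics/s0.png

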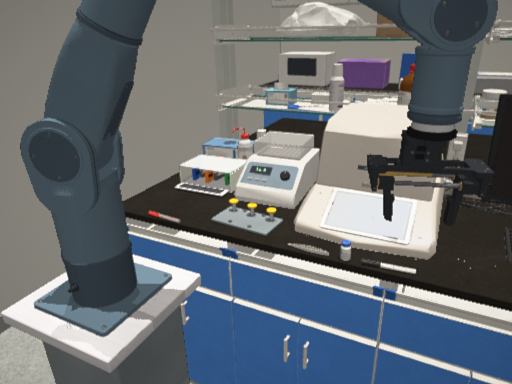

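View pics/b0.png

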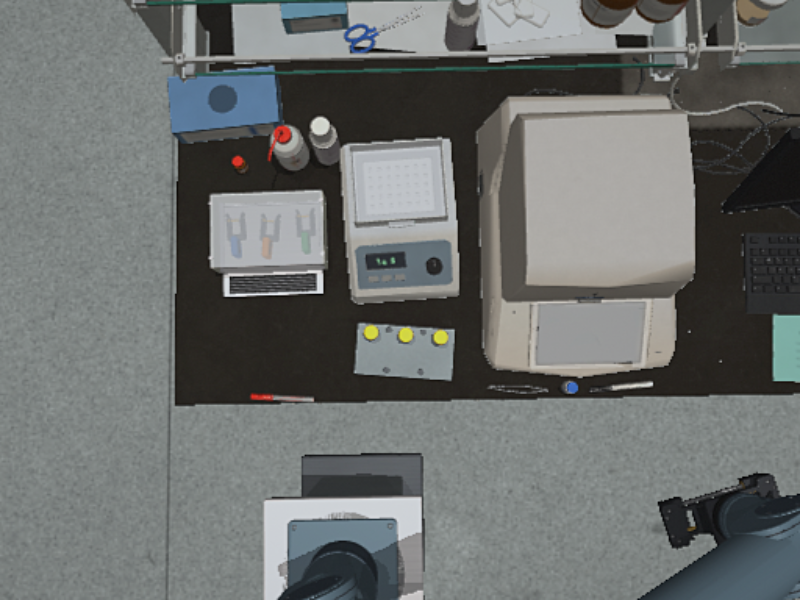

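Scene and top views show: store at left with blue, orange and green hooks at about (235,245), (266,247) and (306,243) in the 800-px top view. The pad is at (272,284), the yellow pin heads at (371,332), (406,335) and (441,338). The pen, tweezers, vial and marker lie near the front edge.

```bash
cat >> h.py <<'E'
def blobs(f,lo,hi,amin=20):
    h=cv2.cvtColor(f['pixels'],cv2.COLOR_BGR2HSV);m=cv2.inRange(h,np.array(lo),np.array(hi))
    n,l,s,c=cv2.connectedComponentsWithStats(m)
    return [(c[i],s[i]) for i in range(1,n) if s[i,4]>=amin]
COL=dict(orange=((5,110,60),(18,255,255)),blue=((100,110,50),(125,255,255)),green=((45,80,40),(85,255,255)),yellow=((22,120,90),(34,255,255)))
E
python3 - <<'E'
from h import *
f=grab('top')
print('yellow')
P=[]
for c,s in blobs(f,*COL['yellow']): p=ray(f,*c,43);P.append(p);print(c,s[4],p.round(1))
k=512/800
for n,u,v,z in [('pad',272.5,284,10),('padL',230,284,10),('padR',316,282,10),('apFL',224,296,10),('apFR',323,293,10),('hoodFL',211,272,79),('hoodFR',326,268,79),('hoodBL',210,195,79),('hoodBR',325,191,79),('plateFL',355,375,8),('plateFR',452,380,8),('plateBL',357,324,8),('plateBR',454,330,8),('penL',251,397,5),('penR',313,400,5),('bl',235,245,40),('or',266,247,40),('gr',306,243,40)]:
    print(n,ray(f,u*k,v*k,z).round(0))
E
```

```text
yellow
[237.06060606 212.15151515] 66 [483.9 -63.6  43. ]
[259.05882353 213.97058824] 68 [ 477.  -132.5   43. ]
[281.41176471 215.27941176] 68 [ 471.6 -202.5   43. ]
pad [588. 139.  10.]
padL [590. 227.  10.]
padR [591.  49.  10.]
apFL [565. 239.  10.]
apFR [567.  34.  10.]
hoodFL [605. 249.  79.]
hoodFR [609.  21.  79.]
hoodBL [761. 253.  79.]
hoodBR [765.  22.  79.]
plateFL [398. -30.   8.]
plateFR [ 384. -227.    8.]
plateBL [502. -35.   8.]
plateBR [ 486. -234.    8.]
penL [357. 183.   5.]
penR [349.  57.   5.]
bl [666. 210.  40.]
or [661. 147.  40.]
gr [667.  65.  40.]
```

Emit:
servo_tool(commands=[[0, 0, 0.13, 0, 0, 0, -1], [0, 0, 0.13, 0, 0, 0, -1], [0, 0, 0, 0.0225, -0.0425, 0, -1], [0, 0, 0, 0.0225, -0.0425, 0, -1], [0, 0, 0, 0.0225, -0.0425, 0, -1], [0, 0, 0, 0.0225, -0.0425, 0, -1], [0, 0, 0, 0.0225, -0.0425, 0, -1], [0, 0, 0, 0.0225, -0.0425, 0, -1], [0, 0, 0, 0.0225, -0.0425, 0, -1], [0, 0, 0, 0.0225, -0.0425, 0, -1]])

```text
time_s: 1.15
position: [347.8, -286.0, 238.7]
orientation: [3.141, -0.0, 0.001]
ft_force: [0.6, -0.5, 0.4]
finger_gap: 10.2
```

Emit:
servo_tool(commands=[[0, 0, 0, 0.0225, -0.0425, 0, -1], [0, 0, 0, 0.0225, -0.0425, 0, -1], [0, 0, 0, 0.0225, -0.0425, 0, -1], [0, 0, 0, 0.0225, -0.0425, 0, -1], [0, 0, 0, 0.0225, -0.0425, 0, -1], [0, 0, 0, 0.0225, -0.0425, 0, -1], [0, 0, 0, 0.0225, -0.0425, 0, -1], [0, 0, 0, 0, 0, 0, -1]])

```text
time_s: 1.95
position: [506.6, 17.1, 239.0]
orientation: [-3.138, -0.002, 0.01]
ft_force: [-0.3, -0.1, -0.4]
finger_gap: 0.4
```

```bash
python3 - <<'E'
from h import *
st()
f=grab('wrist','w1')
E
```

```text
1.95 [506.6  17.1 239. ] [-3.138e+00 -2.000e-03  1.000e-02] [-0.3 -0.1 -0.4] 0.4091563980296957 [ 0.15  0.31 -0.33  1.9   0.12  0.95 -1.79]
```

View pics/w1.png

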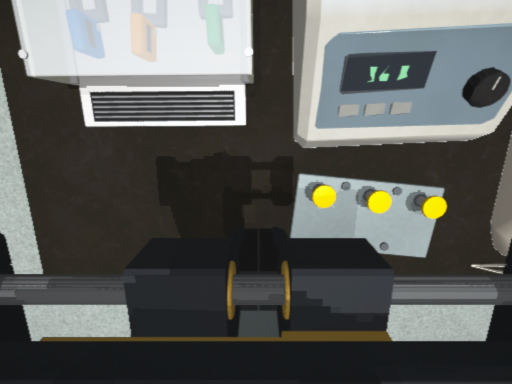

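Wrist view: pad spans (91,88)–(236,120) and pin heads are at (324,196), (379,202) and (433,207); the hooks are visible under the clear roof.

```bash
python3 - <<'E'
from h import *
f=grab('wrist')
for c,s in blobs(f,*COL['yellow'],100): print(c,s[4],ray(f,*c,43).round(1))
for n,u,v,z in [('apFL',86,125,10),('apFR',245,124,10),('padC',166,104,10),('hFL',26,76,79),('hFR',253,81,79),('bl',86,50,61),('or',142,50,61),('gr',214,46,61)]: print(n,ray(f,u,v,z).round(1))
E
```

```text
[320.22883295 194.24713959] 437 [481.1 -62.5  43. ]
[375.49774775 199.58333333] 444 [ 474.7 -131.4   43. ]
[430.80631579 204.81473684] 475 [ 468.4 -201.1   43. ]
apFL [561.4 233.6  10. ]
apFR [563.9  31.4  10. ]
padC [587.5 129.8  10. ]
hFL [610.3 245.5  79. ]
hFR [607.1  20.1  79. ]
bl [637.8 192.2  61. ]
or [638.2 134.6  61. ]
gr [642.4  60.4  61. ]
```

Emit:
servo_tool(commands=[[0, 0.1, 0, 0, 0, 0, -1], [0, 0.1, 0, 0, 0, 0, -1], [0, 0, 0, 0.01, -0.029, 0, -1], [0, 0, 0, 0.01, -0.029, 0, -1], [0, 0, 0, 0.01, -0.029, 0, -1], [0, 0, 0, 0.01, -0.029, 0, -1], [0, 0, 0, 0, 0, 0, -1]])

```text
time_s: 2.75
position: [544.3, 128.2, 247.1]
orientation: [-3.14, -0.201, 0.003]
ft_force: [0.5, 0.1, 0.2]
finger_gap: 0.7
```

Emit:
servo_tool(commands=[[0, 0, 0, -0.001, -0.001, 0.028, -1], [0, 0, 0, -0.001, -0.001, 0.028, -1], [0, 0, 0, -0.001, -0.001, 0.028, -1], [0, 0, 0, -0.001, -0.001, 0.028, -1], [0, 0, 0, -0.001, -0.001, 0.028, -1], [0, 0, 0, 0, 0, 0.028, -1], [0, 0, 0, 0, 0, 0.022, -1], [0, 0, 0, 0, 0, 0, -1]])

```text
time_s: 3.55
position: [574.6, 127.2, 56.7]
orientation: [3.138, -0.195, -0.001]
ft_force: [-0.4, 0.4, -0.2]
finger_gap: 0.3
```

Go straight down 44 mm (tool x −9, z +43), the last part slowly.

Emit:
servo_tool(commands=[[0, 0, 0, -0.003, -0.002, 0.018, -1], [0, 0, 0, -0.003, -0.002, 0.016, -1], [0, 0, 0, -0.001, 0, 0.005, -1], [0, 0, 0, 0, 0, 0.003, -1], [0, 0, 0, 0, 0, 0, -1], [0, 0, 0, 0, 0, 0, -1]])

```text
time_s: 4.15
position: [578.6, 134.5, 17.9]
orientation: [-3.141, -0.201, 0.0]
ft_force: [0.1, 0.1, 1.2]
finger_gap: 0.6
```

Emit:
servo_tool(commands=[[0, 0, 0, -0.001, 0, 0.004, -1], [0, 0, 0, 0, 0, 0.003, -1], [0, 0, 0, 0, 0, 0.001, -1], [0, 0, 0, 0, 0, 0, -1]])

```text
time_s: 4.55
position: [579.7, 134.9, 11.5]
orientation: [3.141, -0.203, 0.001]
ft_force: [-9.6, -2.7, 29.5]
finger_gap: 0.6
```

Emit:
servo_tool(commands=[[0, 0, 0, 0, 0, -0.0005, -1], [0, 0, 0, -0.0098, 0, -0.002, -1], [0, 0, 0, -0.0147, 0, -0.003, -1], [0, 0, 0, -0.0147, 0, -0.003, -1], [0, 0, 0, -0.0147, 0, -0.003, -1], [0, 0, 0, -0.0147, 0, -0.003, -1], [0, 0, 0, 0, 0, 0, -1]])

```text
time_s: 5.25
position: [509.6, 133.7, 11.6]
orientation: [3.14, -0.204, 0.0]
ft_force: [-1.2, -4.5, 21.2]
finger_gap: 0.4
```

```bash
python3 - <<'E'
from h import *
st()
f=grab('top','t1')
p=f['pixels'][80:280,100:330];cv2.imwrite('pics/t1c.png',cv2.resize(p,None,fx=3,fy=3))
E
```

```text
5.25 [509.6 133.7  11.6] [ 3.14  -0.204  0.   ] [-1.2 -4.5 21.2] 0.39379749060952707 [-0.34  0.65 -0.06  2.13  0.59  0.21 -2.52]
```

View pics/t1c.png

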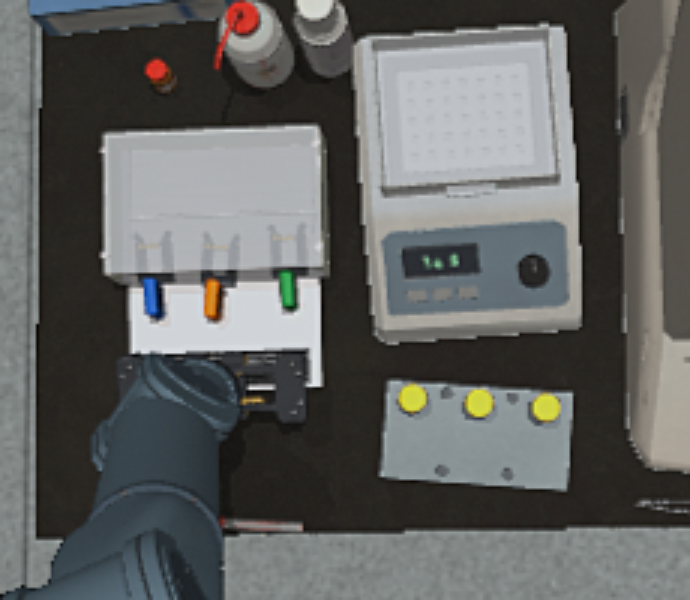

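The tray has come out about 70 mm, but joint 6 is close to its limit because of the tilt. I lift, stand the tool upright and press again.

Emit:
servo_tool(commands=[[0, 0, 0, 0.002, 0, -0.008, -1], [0, -0.1, 0, 0, 0, 0, -1], [0, -0.1, 0, 0, 0, 0, -1], [0, 0, 0, -0.005, 0, 0, -1], [0, 0, 0, 0, 0, 0, -1]])

```text
time_s: 5.8
position: [503.1, 134.4, 17.2]
orientation: [-3.141, -0.0, -0.0]
ft_force: [-0.3, -0.5, -0.3]
finger_gap: 0.1
```

```bash
python3 - <<'E'
from h import *
st()
E
```

```text
5.8 [503.1 134.4  17.2] [-3.141 -0.    -0.   ] [-0.3 -0.5 -0.3] 0.08970374383679175 [-0.07  0.7  -0.35  1.98  0.45  0.54 -2.31]
```

Emit:
servo_tool(commands=[[0, 0, 0, 0, 0, 0.004, -1], [0, 0, 0, 0, 0, 0.002, -1], [0, 0, 0, 0, 0, 0.001, -1], [0, 0, 0, 0, 0, 0, -1]])

```text
time_s: 6.2
position: [503.4, 135.0, 10.6]
orientation: [3.141, -0.0, 0.002]
ft_force: [0.2, 0.1, 0.1]
finger_gap: 0.1
```

Emit:
servo_tool(commands=[[0, 0, 0, 0, 0, 0.001, -1], [0, 0, 0, 0, 0, 0.0005, -1], [0, 0, 0, 0, 0, 0, -1]])

```text
time_s: 6.5
position: [504.9, 135.1, 10.4]
orientation: [3.141, -0.002, 0.001]
ft_force: [-1.9, -1.5, 13.3]
finger_gap: 0.5
```

Emit:
servo_tool(commands=[[0, 0, 0, -0.008, 0, 0.0002, -1], [0, 0, 0, -0.012, 0, 0, -1], [0, 0, 0, -0.012, 0, 0, -1], [0, 0, 0, -0.012, 0, 0, -1], [0, 0, 0, -0.012, 0, 0, -1], [0, 0, 0, -0.012, 0, 0, -1], [0, 0, 0, 0, 0, 0, -1]])

```text
time_s: 7.2
position: [435.9, 134.0, 10.3]
orientation: [3.14, -0.002, 0.001]
ft_force: [-1.2, -4.0, 19.3]
finger_gap: 0.2
```

Emit:
servo_tool(commands=[[0, 0, 0, -0.008, 0, 0, -1], [0, 0, 0, -0.006, 0, 0, -1], [0, 0, 0, -0.004, 0, 0, -1], [0, 0, 0, -0.003, 0, 0, -1], [0, 0, 0, 0, 0, 0, -1]])

```text
time_s: 7.7
position: [416.5, 133.9, 10.3]
orientation: [3.14, -0.003, 0.0]
ft_force: [0.2, -4.4, 19.8]
finger_gap: 0.3
```

Emit:
servo_tool(commands=[[0, 0, 0, -0.003, 0, 0.0002, -1], [0, 0, 0, -0.003, 0, 0, -1], [0, 0, 0, 0, 0, 0, -1]])

```text
time_s: 8.0
position: [413.1, 135.1, 10.3]
orientation: [-3.14, -0.008, -0.0]
ft_force: [5.8, -2.5, 12.5]
finger_gap: 0.5
```

```bash
python3 - <<'E'
from h import *
st()
E
```

```text
8.0 [413.1 135.1  10.3] [-3.14  -0.008 -0.   ] [ 5.8 -2.5 12.5] 0.5204093921961065 [-0.18  0.63 -0.29  2.2   0.49  0.37 -2.45]
```

The +5.8 N along x shows the tray is at its stop. I lift off and look.

Emit:
servo_tool(commands=[[0, 0, 0, 0.002, 0, -0.02, -1], [0, 0, 0, 0.002, 0, -0.04, -1], [0, 0, 0, 0.002, 0, -0.04, -1], [0, 0, 0, 0.002, 0, -0.04, -1], [0, 0, 0, 0.002, 0, -0.04, 0], [0, 0, 0, 0, 0, -0.03, 0], [0, 0, 0, 0, 0, 0, 0]])

```text
time_s: 8.7
position: [421.2, 135.6, 222.3]
orientation: [-3.14, -0.008, 0.001]
ft_force: [0.5, 0.6, -0.6]
finger_gap: 22.1
```

```bash
python3 - <<'E'
from h import *
st()
f=grab('wrist','w2')
for n in COL:
  for c,s in blobs(f,*COL[n],60): print(n,c.round(1),s,ray(f,*c,61 if n!='yellow' else 43).round(1))
E
```

```text
8.7 [421.2 135.6 222.3] [-3.14e+00 -8.00e-03  1.00e-03] [ 0.5  0.6 -0.6] 22.119787532233243 [ 0.07  0.25 -0.55  2.06  0.17  0.87 -2.15]
orange [250.5 103. ] [244  84  15  40 310] [503.5 144.5  61. ]
blue [192.6 100.8] [182  81  23  40 630] [505.6 203.7  61. ]
green [323.9  95.1] [314  75  20  41 658] [511.2  69.9  61. ]
yellow [314.7  41. ] [307  38  20   6  61] [565.3  78.6  43. ]
yellow [249.7  49.2] [241  46  20   7  63] [557.6 145.5  43. ]
yellow [437.6 126.3] [424 113  29  28 598] [480.1 -61.5  43. ]
yellow [498.4 132.1] [484 119  28  27 596] [ 473.8 -130.    43. ]
```

View pics/w2.png

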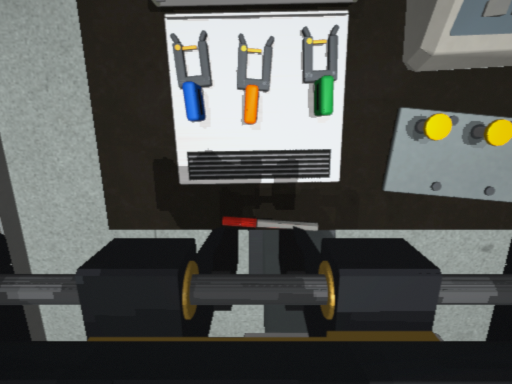

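Wrist view: three hooks on the drawn tray, grips at blue (193,101), orange (251,103) and green (324,95), mouths up (+x) with shut latches. The pin heads are on the right.

```bash
cat >> h.py <<'E'
COL['orange']=((4,90,50),(20,255,255))
COL['latch']=((17,100,90),(34,255,255))
def cam(f):
    R=cv2.Rodrigues(np.array(f['rvec'],float))[0];return -R.T@np.array(f['tvec'],float).ravel()
def hooks(f,z0):
    """z0 = height of hooks' underside; prints grip centroid, PCA yaw, and latch-based yaw"""
    h=cv2.cvtColor(f['pixels'],cv2.COLOR_BGR2HSV)
    L=[ray(f,*c,z0+10) for c,s in blobs(f,*COL['latch'],25) if s[4]<300]
    for n in('blue','orange','green'):
        for c,s in blobs(f,*COL[n],150):
            m=np.zeros(h.shape[:2],bool);x,y,w,hh=s[:4]
            mm=cv2.inRange(h,np.array(COL[n][0]),np.array(COL[n][1]))[y:y+hh,x:x+w]>0
            v,u=np.nonzero(mm);g=np.array([ray(f,a+x,b+y,z0+48)[:2] for a,b in zip(u,v)])
            p=g.mean(0);e=np.linalg.eigh(np.cov((g-p).T))[1][:,1];e*=np.sign(e[0])
            q=min(L,key=lambda l:abs(np.hypot(*(l[:2]-p))-60)) if L else None
            r=(q[:2]-p) if q is not None else None
            print(n,s[4],'c',p.round(1),'ext x',g[:,0].min().round(1),g[:,0].max().round(1),'y',g[:,1].min().round(1),g[:,1].max().round(1),'yawPCA',np.arctan2(e[1],e[0]).round(3),'latch',None if q is None else (q[:2].round(1),np.arctan2(r[1],r[0]).round(3),np.hypot(*r).round(1)))
E
python3 - <<'E'
from h import *
f=grab('wrist');print(cam(f))
hooks(f,10)
E
```

```text
[486.22304688 135.86840031 365.49511498]
blue 646 c [505.8 204.3] ext x 487.0 524.8 y 193.0 214.8 yawPCA 0.146 latch (array([564.5, 218.5]), np.float64(0.236), np.float64(60.4))
orange 518 c [503.1 144.5] ext x 482.9 522.0 y 137.1 151.7 yawPCA -0.075 latch (array([562.5, 145.8]), np.float64(0.022), np.float64(59.4))
green 670 c [511.1  69.1] ext x 492.0 530.4 y 59.8 79.7 yawPCA -0.003 latch (array([570.7,  73.7]), np.float64(0.078), np.float64(59.8))
```

Emit:
servo_tool(commands=[[0, 0, 0, 0.0245, 0.0165, 0.02, 0], [0, 0, 0, 0.0245, 0.0165, 0.02, 0], [0, 0, 0, 0.0245, 0.0165, 0.02, 0], [0, 0, 0, 0.0245, 0.0165, 0.02, 0], [0, 0, 0, 0, 0, 0.03, 0], [0, 0, 0, 0, 0, 0.02, 0], [0, 0, 0, 0, 0, 0, 0]])

```text
time_s: 9.5
position: [513.3, 68.3, 84.6]
orientation: [3.14, 0.008, 0.002]
ft_force: [0.8, 0.1, -0.2]
finger_gap: 43.8
```

```bash
python3 - <<'E'
from h import *
st()
f=grab('wrist','w3');hooks(f,10)
E
```

```text
9.5 [513.3  68.3  84.6] [3.14e+00 8.00e-03 2.00e-03] [ 0.8  0.1 -0.2] 43.808523043368645 [ 0.1   0.59 -0.41  1.96  0.36  0.67 -2.1 ]
blue 2328 c [516.1 194.7] ext x 490.7 535.2 y 173.2 212.2 yawPCA -0.853 latch (array([564.5, 227.2]), np.float64(0.591), np.float64(58.3))
orange 1371 c [517.2 135.4] ext x 493.6 533.4 y 122.9 148.4 yawPCA -0.298 latch (array([563.6, 153.7]), np.float64(0.374), np.float64(49.9))
green 1293 c [518.5  65.5] ext x 495.8 540.4 y 58.1 72.4 yawPCA 0.055 latch (array([571. ,  81.2]), np.float64(0.292), np.float64(54.7))
```

View pics/w3.png

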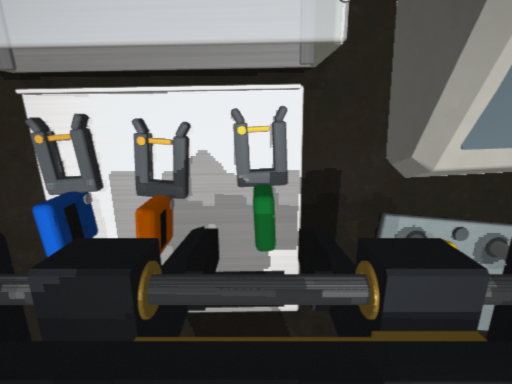

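Close view: the green grip at (264,218) is centred between the open fingers. Going down to grasp it.

Emit:
servo_tool(commands=[[0, 0, 0, 0.004, 0.001, 0.025, 0], [0, 0, 0, 0, 0, 0.02, 0], [0, 0, 0, 0, 0, 0.01, 0], [0, 0, 0, 0, 0, 0.004, 0], [0, 0, 0, 0, 0, 0, 0], [0, 0, 0, 0, 0, 0, -1], [0, 0, 0, 0, 0, 0, -1], [0, 0, 0, 0, 0, 0, -1], [0, 0, 0, 0, 0, 0, -1], [0, 0, 0, 0, 0, 0, -1]], squeeze=40)

```text
time_s: 10.55
position: [521.0, 67.0, 30.1]
orientation: [3.141, -0.0, 0.0]
ft_force: [-0.8, -2.5, 5.1]
finger_gap: 13.6
```

Emit:
servo_tool(commands=[[0, 0, 0, 0, 0, -0.02, -1], [0, 0, 0, 0, 0, -0.03, -1], [0, 0, 0, 0, 0, -0.035, -1], [0, 0, 0, 0, 0, -0.035, -1], [0, 0, 0, 0, 0, 0, -1]])

```text
time_s: 11.05
position: [523.6, 68.8, 153.6]
orientation: [-3.14, -0.007, 0.001]
ft_force: [0.3, 0.7, -4.3]
finger_gap: 13.4
```

Emit:
servo_tool(commands=[[0, 0, 0, -0.0155, 0.029, 0, -1], [0, 0, 0, -0.0155, 0.029, 0, -1], [0, 0, 0, -0.0155, 0.029, 0, -1], [0, 0, 0, -0.0155, 0.029, 0, -1], [0, 0, 0, -0.0155, 0.029, 0, -1], [0, 0, 0, -0.0155, 0.029, 0, -1], [0, 0, 0, -0.0155, 0.029, 0, -1], [0, 0, 0, -0.0155, 0.029, 0, -1], [0, 0, 0, -0.0155, 0.029, 0, -1], [0, 0, 0.088, 0, 0, 0, -1]])

```text
time_s: 12.05
position: [377.9, -196.9, 148.2]
orientation: [3.141, 0.004, -0.095]
ft_force: [-0.3, 0.2, -2.8]
finger_gap: 13.6
```

```bash
python3 - <<'E'
from h import *
st()
f=grab('wrist','w4');g=grab('scene','s4');t=grab('top','t4')
for n in('yellow',):
  for c,s in blobs(f,*COL[n],60): print(n,c.round(1),s,ray(f,*c,43).round(1))
  for c,s in blobs(t,*COL[n],30): print('top',c.round(1),s,ray(t,*c,43).round(1))
E
```

```text
12.05 [ 377.9 -196.9  148.2] [ 3.141  0.004 -0.095] [-0.3  0.2 -2.8] 13.554712211430555 [ 0.72  0.33 -0.4   2.16  0.21  0.69 -1.49]
yellow [172.3  88.8] [ 155   69   36   39 1065] [ 473.4 -134.3   43. ]
yellow [255.9  88.2] [ 239   69   35   39 1047] [ 467.3 -202.9   43. ]
yellow [87.9 89.2] [  69   70   39   38 1149] [479.7 -65.2  43. ]
yellow [233.  149.2] [228 144  11  11 100] [ 419.6 -178.2   43. ]
yellow [255.6 147.7] [241 145  29   7 162] [ 419.1 -197.9   43. ]
top [237.1 212.2] [233 208   9   9  66] [483.9 -63.6  43. ]
top [259.1 214. ] [255 210   9   9  68] [ 477.  -132.5   43. ]
top [281.4 215.3] [277 211  10   9  68] [ 471.6 -202.5   43. ]
```

View pics/w4.png

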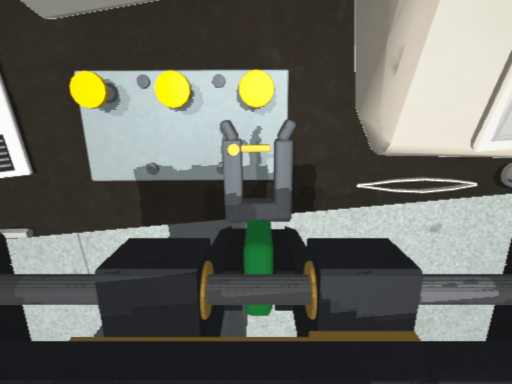

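Wrist view: green hook held straight, prongs at columns 232 and 284 (middle about 257), just in front of pin2's head at (256,88).

```bash
python3 - <<'E'
from h import *
import sys
f=grab('wrist');print(np.array(f['mtx']).round(1).tolist(),cam(f).round(1))
u=np.array([np.cos(.088),-np.sin(.088)]);w=np.array([np.sin(.088),np.cos(.088)])
T=np.array(arm.get_state()['position'][:2])
p=f['pixels'];
for v in (165,185): 
    g=cv2.cvtColor(p,cv2.COLOR_BGR2GRAY)[v,215:305]; print(v,g[::2].tolist())
for n,a,b,z in [('pin',255.9,88.2,43),('lipL',226,123,140),('lipR',291,123,140),('prL',232,165,140),('prR',284,165,140),('baseL',225,215,140),('baseR',292,215,140)]:
    q=ray(f,a,b,z)[:2]-T; print(n,(q@u).round(1),(q@w).round(1))
E
```

```text
[[285.6, 0.0, 258.1], [0.0, 285.6, 195.4], [0.0, 0.0, 1.0]] [ 447.8 -197.9  293.8]
165 [186, 192, 198, 175, 109, 130, 132, 132, 134, 138, 139, 135, 130, 89, 131, 135, 135, 135, 126, 126, 118, 105, 105, 115, 116, 115, 129, 203, 207, 167, 87, 123, 135, 136, 132, 130, 128, 122, 98, 42, 33, 45, 47, 46, 35]
185 [33, 34, 34, 33, 44, 118, 129, 130, 132, 134, 137, 133, 132, 95, 39, 34, 32, 33, 33, 31, 31, 30, 29, 29, 27, 29, 43, 43, 48, 49, 91, 121, 131, 131, 129, 128, 125, 118, 85, 27, 29, 31, 31, 31, 32]
pin 89.5 2.5
lipL 63.5 17.3
lipR 63.6 -16.6
prL 41.5 14.6
prR 41.5 -13.6
baseL 12.8 19.3
baseR 12.8 -18.9
```

```bash
python3 - <<'E'
from h import *
f=grab('wrist');st();R=cv2.Rodrigues(np.array(f['rvec'],float))[0];print(cam(f).round(1),R.round(3).tolist())
for c,s in blobs(f,*COL['yellow'],500): print(c.round(1),ray(f,*c,43).round(1))
E
```

```text
12.3 [ 381.7 -192.3  149.2] [-3.141e+00  1.000e-03 -8.400e-02] [ 0.1  0.1 -3.3] 13.422219210788006 [ 0.71  0.33 -0.4   2.16  0.2   0.69 -1.49]
[ 448.2 -197.4  294. ] [[-0.084, -0.996, -0.001], [-0.961, 0.081, 0.264], [-0.263, 0.023, -0.964]]
[96.2 91.9] [479.6 -65.2  43. ]
[179.8  92.3] [ 473.5 -134.2   43. ]
[262.9  92.7] [ 467.3 -202.8   43. ]
```

Emit:
servo_tool(commands=[[0, 0, 0, -0.006, 0.003, 0.025, -1], [0, 0, 0, 0, 0, 0.025, -1], [0, 0, 0, 0, 0, 0.025, -1], [0, 0, 0, 0, 0, 0.02, -1], [0, 0, 0, 0, 0, 0.01, -1], [0, 0, 0, 0, 0, 0, -1], [0, 0, 0, 0, 0, 0, -1], [0, 0, 0, 0, 0, 0, -1]])

```text
time_s: 13.1
position: [376.2, -196.0, 45.6]
orientation: [3.141, -0.002, -0.087]
ft_force: [-0.3, 0.5, -2.7]
finger_gap: 13.7
```

```bash
python3 - <<'E'
from h import *
f=grab('wrist','w5');st()
T=np.array(arm.get_state()['position'][:2]);yw=-.087
u=np.array([np.cos(yw),np.sin(yw)]);w=np.array([-u[1],u[0]])
for c,s in blobs(f,*COL['yellow'],300): q=ray(f,*c,43);print(c.round(1),q.round(1),((q[:2]-T)@u).round(1),((q[:2]-T)@w).round(1))
g=grab('scene')['pixels'][150:270,170:330];cv2.imwrite('pics/m5.png',np.vstack([cv2.resize(f['pixels'][40:300],(512,260)),cv2.resize(g,(512,330))]))
E
```

```text
13.15 [ 376.1 -196.1   45.6] [ 3.141e+00 -2.000e-03 -8.700e-02] [-0.4  0.8 -1.9] 13.974912836903709 [ 0.62  0.54 -0.29  2.22  0.36  0.43 -1.62]
[114.1  63.5] [ 473.4 -134.8   43. ] 91.6 69.5
[257.6  63.7] [ 467.4 -202.9   43. ] 91.5 1.2
```

View pics/m5.png

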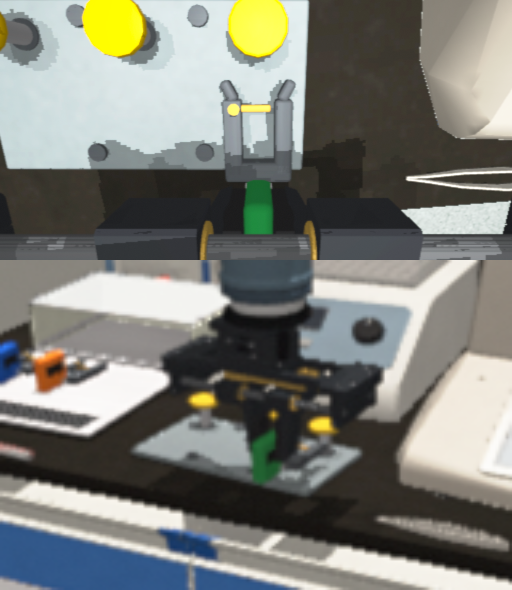

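Wrist and scene crops: the hook mouth (columns 221–293) is centred on pin2's head (258) and well behind it, hanging over the plate. Lowering slowly.

Emit:
servo_tool(commands=[[0, 0, 0, 0, 0, 0.008, -1], [0, 0, 0, 0, 0, 0.004, -1], [0, 0, 0, 0, 0, 0.002, -1], [0, 0, 0, 0, 0, 0, -1]])

```text
time_s: 13.6
position: [375.1, -195.6, 30.4]
orientation: [-3.141, 0.001, -0.087]
ft_force: [-0.2, 0.5, -2.7]
finger_gap: 13.5
```

Emit:
servo_tool(commands=[[0, 0, 0, 0, 0, 0.002, -1], [0, 0, 0, 0, 0, 0, -1], [0, 0, 0, 0, 0, 0, -1]])

```text
time_s: 13.9
position: [375.4, -195.8, 28.8]
orientation: [3.142, -0.0, -0.087]
ft_force: [-0.3, -0.6, -3.4]
finger_gap: 13.5
```

Emit:
servo_tool(commands=[[0, 0, 0, 0, 0, 0.002, -1], [0, 0, 0, 0, 0, 0, -1], [0, 0, 0, 0, 0, 0, -1]])

```text
time_s: 14.2
position: [375.4, -196.0, 27.8]
orientation: [3.141, -0.0, -0.087]
ft_force: [-4.6, 1.5, 16.7]
finger_gap: 13.7
```

Emit:
servo_tool(commands=[[0, 0, 0, 0, 0, -0.0015, -1], [0, 0, 0, 0.01, 0, 0, -1], [0, 0, 0, 0.01, 0, 0, -1], [0, 0, 0, 0.008, 0, 0, -1], [0, 0, 0, 0, 0, 0, -1]])

```text
time_s: 14.7
position: [405.5, -198.3, 28.3]
orientation: [-3.141, -0.002, -0.087]
ft_force: [0.2, -0.0, -2.6]
finger_gap: 13.8
```

Emit:
servo_tool(commands=[[0, 0, 0, 0.006, 0, 0, -1], [0, 0, 0, 0.006, 0, 0, -1], [0, 0, 0, 0.006, 0, 0, -1], [0, 0, 0, 0.006, 0, 0, -1], [0, 0, 0, 0.004, 0, 0, -1], [0, 0, 0, 0, 0, 0, -1]])

```text
time_s: 15.3
position: [426.5, -200.3, 27.7]
orientation: [3.142, 0.009, -0.088]
ft_force: [-3.3, 0.5, -1.1]
finger_gap: 13.6
```

Emit:
servo_tool(commands=[[0, 0, 0, 0.004, 0, 0, -1], [0, 0, 0, 0.004, 0, 0, -1], [0, 0, 0, 0.003, 0, 0, -1], [0, 0, 0, 0.003, 0, 0, -1], [0, 0, 0, 0, 0, 0, -1]])

```text
time_s: 15.8
position: [442.1, -201.5, 27.7]
orientation: [-3.141, 0.007, -0.088]
ft_force: [-8.9, 2.0, 4.8]
finger_gap: 13.8
```

Emit:
servo_tool(commands=[[0, 0, 0, 0.003, 0, 0, -1], [0, 0, 0, 0.002, 0, 0, -1], [0, 0, 0, 0, 0, 0, -1]])

```text
time_s: 16.1
position: [442.3, -201.5, 27.5]
orientation: [3.142, 0.016, -0.088]
ft_force: [-21.3, 4.8, 21.4]
finger_gap: 13.6
```

```bash
python3 - <<'E'
from h import *
f=grab('wrist','w6');st();g=grab('scene')['pixels'][150:270,170:330]
cv2.imwrite('pics/m6.png',np.vstack([cv2.resize(f['pixels'][40:300],(512,260)),cv2.resize(g,(512,330))]))
E
```

```text
16.15 [ 442.3 -201.5   27.5] [ 3.142  0.016 -0.088] [-20.5   3.7  20.8] 13.515428685082389 [ 0.56  0.64 -0.28  2.05  0.35  0.51 -1.64]
```

View pics/m6.png

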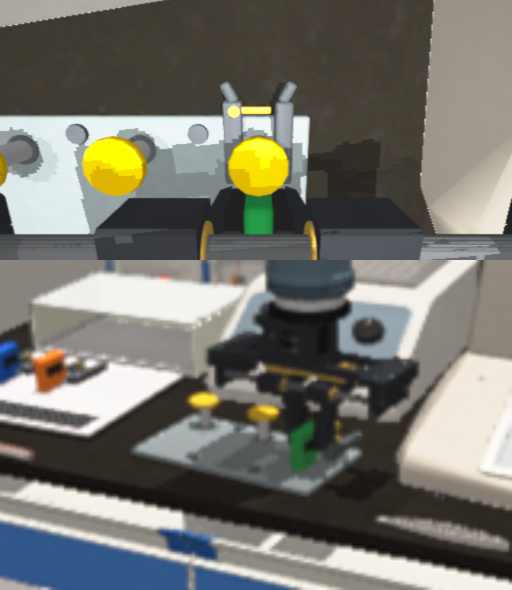

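Pin2 is fully home (a −21 N stop) and the brass latch lies shut ahead of the pin head. Now the tug back.

Emit:
servo_tool(commands=[[0, 0, 0, -0.005, 0, -0.001, -1], [0, 0, 0, -0.005, 0, 0, -1], [0, 0, 0, -0.005, 0, 0, -1], [0, 0, 0, -0.003, 0, 0, -1], [0, 0, 0, 0, 0, 0, -1]])

```text
time_s: 16.7
position: [432.4, -200.9, 29.4]
orientation: [3.141, -0.001, -0.087]
ft_force: [0.4, -0.6, -2.8]
finger_gap: 14.1
```

Emit:
servo_tool(commands=[[0, 0, 0, -0.003, 0, 0.0005, -1], [0, 0, 0, -0.003, 0, 0.0005, -1], [0, 0, 0, 0, 0, 0, -1], [0, 0, 0, 0, 0, 0, -1]])

```text
time_s: 17.1
position: [426.2, -200.3, 28.3]
orientation: [3.142, -0.0, -0.087]
ft_force: [-0.2, -0.2, -2.7]
finger_gap: 13.4
```

Emit:
servo_tool(commands=[[0, 0, 0, -0.0015, 0, 0.0005, -1], [0, 0, 0, -0.001, 0, 0, -1], [0, 0, 0, 0, 0, 0, -1], [0, 0, 0, 0, 0, 0, -1]])

```text
time_s: 17.5
position: [425.2, -200.2, 28.2]
orientation: [3.141, -0.003, -0.087]
ft_force: [4.0, 0.6, -0.5]
finger_gap: 13.4
```

Emit:
servo_tool(commands=[[0, 0, 0, 0, 0, 0.0005, -1], [0, 0, 0, 0, 0, 0, -1], [0, 0, 0, 0, 0, 0, -0.5], [0, 0, 0, 0, 0, 0, -0.2], [0, 0, 0, 0, 0, 0, -0.1], [0, 0, 0, 0, 0, 0, -0.1], [0, 0, 0, 0, 0, -0.03, -0.1], [0, 0, 0, 0, 0, -0.04, 0], [0, 0, 0, 0, 0, -0.04, 0], [0, 0, 0, 0, 0, -0.04, 0]])

```text
time_s: 18.5
position: [422.9, -199.8, 178.5]
orientation: [-3.141, 0.001, -0.087]
ft_force: [-0.1, -0.9, 0.0]
finger_gap: 44.0
```

Emit:
servo_tool(commands=[[0, 0, -0.088, -0.02, -0.03, 0, 0], [0, 0, 0, 0, -0.04, -0.01, 0], [0, 0, 0, 0, -0.04, -0.01, 0], [0, 0, 0, 0.01, -0.04, -0.01, 0], [0, 0, 0, 0.01, -0.04, -0.01, 0], [0, 0, 0, 0.01, -0.04, 0, 0], [0, 0, 0, 0.01, -0.04, 0, 0], [0, 0, 0, 0, -0.04, 0, 0], [0, 0, 0, 0, 0, 0, 0], [0, 0, 0, 0, 0, 0, 0]])

```text
time_s: 19.5
position: [445.6, 111.9, 216.9]
orientation: [3.141, 0.001, 0.003]
ft_force: [-0.2, -0.3, 0.4]
finger_gap: 44.1
```

```bash
python3 - <<'E'
from h import *
st();f=grab('wrist','w7')
hooks(f,10)
for c,s in blobs(f,*COL['yellow'],300): print(ray(f,*c,43).round(1))
t=grab('top')['pixels'][130:260,110:310]
cv2.imwrite('pics/m7.png',np.vstack([cv2.resize(f['pixels'][:260],(512,260)),cv2.resize(t,(512,333))]))
E
```

```text
19.5 [445.6 111.9 216.9] [3.141e+00 1.000e-03 3.000e-03] [-0.2 -0.3  0.4] 44.06831284797775 [ 0.19  0.3  -0.62  2.02  0.22  0.89 -2.12]
blue 682 c [506.9 202.7] ext x 487.1 525.1 y 190.0 213.7 yawPCA 0.108 latch (array([564.8, 218.7]), np.float64(0.27), np.float64(60.0))
orange 551 c [503.8 143.1] ext x 484.2 522.4 y 134.4 151.7 yawPCA -0.077 latch (array([562.7, 146.2]), np.float64(0.053), np.float64(59.0))
green 381 c [ 424.6 -158.6] ext x 404.7 443.9 y -172.5 -149.3 yawPCA 0.088 latch (array([281.6, -47. ]), np.float64(2.479), np.float64(181.4))
[480.3 -61.6  43. ]
[ 474.2 -130.6   43. ]
```

View pics/m7.png

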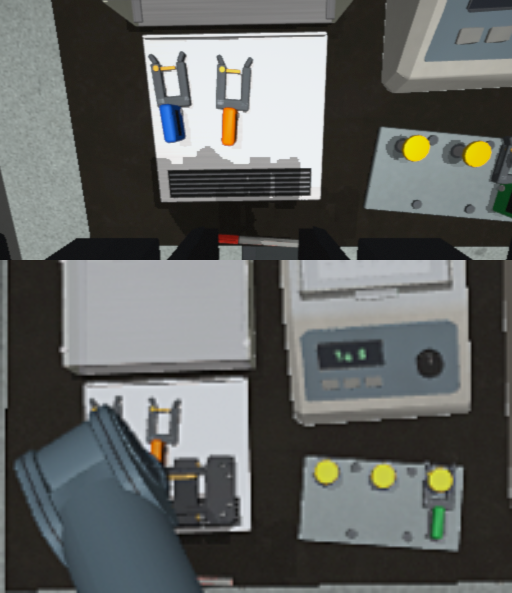

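Green is hitched on pin2 in both views; blue and orange still lie on the tray. Next is orange.

Emit:
servo_tool(commands=[[0, 0, 0, 0.017, -0.008, 0.025, 0], [0, 0, 0, 0.017, -0.008, 0.025, 0], [0, 0, 0, 0.017, -0.008, 0.025, 0], [0, 0, 0, 0.017, -0.008, 0.025, 0], [0, 0, 0.05, 0, 0, 0.02, 0], [0, 0, 0, 0, 0, 0.02, 0], [0, 0, 0, 0, 0, 0, 0], [0, 0, 0, 0, 0, 0, 0]])

```text
time_s: 20.4
position: [514.2, 142.3, 77.4]
orientation: [3.141, 0.001, -0.051]
ft_force: [0.4, -0.3, 0.8]
finger_gap: 44.1
```

```bash
python3 - <<'E'
from h import *
st();f=grab('wrist','w8');hooks(f,10)
E
```

```text
20.4 [514.2 142.3  77.4] [ 3.141e+00  1.000e-03 -5.100e-02] [ 0.4 -0.3  0.8] 44.069851012104536 [ 0.01  0.63 -0.47  1.93  0.44  0.69 -2.35]
blue 1435 c [518.9 200.7] ext x 493.9 536.1 y 187.9 212.9 yawPCA -0.171 latch (array([564.5, 226.9]), np.float64(0.52), np.float64(52.6))
orange 1437 c [510.3 144.3] ext x 486.4 533.5 y 137.2 152.1 yawPCA -0.072 latch (array([563.3, 146. ]), np.float64(0.031), np.float64(53.0))
```

Emit:
servo_tool(commands=[[0, 0, 0, 0, -0.0015, 0.025, 0], [0, 0, 0, 0, 0, 0.013, 0], [0, 0, 0, 0, 0, 0.006, 0], [0, 0, 0, 0, 0, 0.002, 0], [0, 0, 0, 0, 0, 0, -1], [0, 0, 0, 0, 0, 0, -1], [0, 0, 0, 0, 0, 0, -1], [0, 0, 0, 0, 0, 0, -1], [0, 0, 0, 0, 0, 0, -1]])

```text
time_s: 21.35
position: [514.5, 144.7, 31.6]
orientation: [3.141, -0.0, -0.05]
ft_force: [-0.9, -2.9, 3.5]
finger_gap: 13.5
```

Emit:
servo_tool(commands=[[0, 0, 0, 0, 0, -0.02, -1], [0, 0, 0, 0, 0, -0.03, -1], [0, 0, 0, 0, 0, -0.035, -1], [0, 0, 0, 0, 0, -0.035, -1], [0, 0, 0, 0, 0, 0, -1], [0, 0, 0, 0, 0, 0, -1]])

```text
time_s: 21.95
position: [514.3, 145.1, 151.3]
orientation: [-3.142, -0.001, -0.049]
ft_force: [-0.8, -0.2, -2.0]
finger_gap: 14.1
```

Emit:
servo_tool(commands=[[0, 0, 0, -0.0133, 0.031, 0, -1], [0, 0, 0, -0.0133, 0.031, 0, -1], [0, 0, 0, -0.0133, 0.031, 0, -1], [0, 0, 0, -0.0133, 0.031, 0, -1], [0, 0, 0, -0.0133, 0.031, 0, -1], [0, 0, 0, -0.0133, 0.031, 0, -1], [0, 0, 0, -0.0133, 0.031, 0, -1], [0, 0, 0, -0.0133, 0.031, 0, -1], [0, 0, 0, -0.0133, 0.031, 0, -1], [0, 0, 0.038, 0, 0, 0, -1]])

```text
time_s: 22.95
position: [376.9, -131.2, 149.4]
orientation: [3.141, 0.005, -0.094]
ft_force: [0.3, 0.7, -2.4]
finger_gap: 13.7
```

Emit:
servo_tool(commands=[[0, 0, 0, 0, 0, 0.03, -1], [0, 0, 0, 0, 0, 0.03, -1], [0, 0, 0, 0, 0, 0.03, -1], [0, 0, 0, 0, 0, 0.01, -1], [0, 0, 0, 0, 0, 0, -1], [0, 0, 0, 0, 0, 0, -1], [0, 0, 0, 0, 0, 0, -1]])

```text
time_s: 23.65
position: [381.7, -127.8, 52.2]
orientation: [3.141, -0.002, -0.087]
ft_force: [-0.0, -0.2, -2.5]
finger_gap: 13.7
```

```bash
cat >> h.py <<'E'
def bar(f):
    T=np.array(arm.get_state()['position'][:2]);yw=-.087
    u=np.array([np.cos(yw),np.sin(yw)]);w=np.array([-u[1],u[0]])
    for c,s in blobs(f,*COL['yellow'],300): q=ray(f,*c,43);print(c.round(1),q.round(1),((q[:2]-T)@u).round(1),((q[:2]-T)@w).round(1))
E
python3 - <<'E'
from h import *
f=grab('wrist','w9');st();bar(f)
g=grab('scene')['pixels'][150:270,170:330];cv2.imwrite('pics/m9.png',np.vstack([cv2.resize(f['pixels'][40:300],(512,260)),cv2.resize(g,(512,330))]))
E
```

```text
23.7 [ 381.8 -127.9   52.2] [ 3.141e+00 -2.000e-03 -8.700e-02] [-0.3  0.1 -2.1] 13.720706990306013 [ 0.53  0.51 -0.38  2.26  0.45  0.44 -1.87]
[116.7  64.9] [479.6 -64.9  43. ] 92.0 71.3
[254.4  65. ] [ 473.6 -133.2   43. ] 91.9 2.7
[392.1  65.5] [ 467.3 -201.5   43. ] 91.6 -65.9
```

View pics/m9.png

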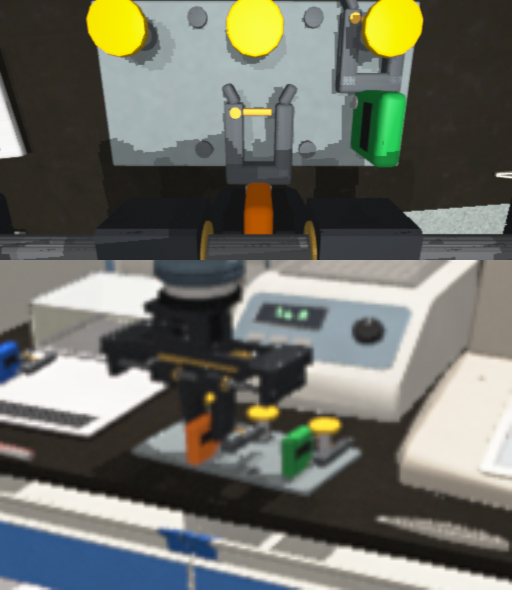

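Hook prongs (225–293) are about 4 px right of pin1 (254), so I shift 2 mm and lower.

Emit:
servo_tool(commands=[[0, 0, 0, 0, -0.0018, 0.012, -1], [0, 0, 0, 0, 0, 0.006, -1], [0, 0, 0, 0, 0, 0.003, -1], [0, 0, 0, 0, 0, 0, -1], [0, 0, 0, 0, 0, 0, -1]])

```text
time_s: 24.25
position: [381.2, -125.8, 30.5]
orientation: [3.142, -0.0, -0.087]
ft_force: [1.0, -0.3, -1.9]
finger_gap: 13.6
```

Emit:
servo_tool(commands=[[0, 0, 0, 0, 0, 0.001, -1], [0, 0, 0, 0, 0, 0.001, -1], [0, 0, 0, 0, 0, 0, -1], [0, 0, 0, 0, 0, 0, -1]])

```text
time_s: 24.65
position: [381.3, -126.0, 29.4]
orientation: [3.14, -0.001, -0.087]
ft_force: [-4.5, 0.6, 19.7]
finger_gap: 13.7
```

Emit:
servo_tool(commands=[[0, 0, 0, 0, 0, -0.0015, -1], [0, 0, 0, 0.01, 0, 0, -1], [0, 0, 0, 0.01, 0, 0, -1], [0, 0, 0, 0.01, 0, 0, -1], [0, 0, 0, 0.007, 0, 0, -1], [0, 0, 0, 0.006, 0, 0, -1], [0, 0, 0, 0.006, 0, 0, -1], [0, 0, 0, 0.006, 0, 0, -1], [0, 0, 0, 0, 0, 0, -1]])

```text
time_s: 25.55
position: [424.7, -129.7, 29.0]
orientation: [3.139, 0.022, -0.088]
ft_force: [-27.8, 5.1, 36.1]
finger_gap: 13.7
```

Emit:
servo_tool(commands=[[0, 0, 0, 0.005, 0, 0, -1], [0, 0, 0, 0.004, 0, 0, -1], [0, 0, 0, 0.003, 0, 0, -1], [0, 0, 0, 0.002, 0, 0, -1], [0, 0, 0, 0, 0, 0, -1], [0, 0, 0, 0, 0, 0, -1]])

```text
time_s: 26.15
position: [450.4, -131.9, 29.7]
orientation: [-3.142, -0.001, -0.087]
ft_force: [0.4, -0.1, -2.4]
finger_gap: 13.5
```

Emit:
servo_tool(commands=[[0, 0, 0, 0.003, 0, 0, -1], [0, 0, 0, 0.003, 0, 0, -1], [0, 0, 0, 0, 0, 0, -1], [0, 0, 0, 0, 0, 0, -1]])

```text
time_s: 26.55
position: [451.3, -132.2, 28.9]
orientation: [3.141, 0.009, -0.088]
ft_force: [-10.9, 1.7, 4.8]
finger_gap: 13.8
```

```bash
python3 - <<'E'
from h import *
f=grab('wrist','w10');st();bar(f)
g=grab('scene')['pixels'][150:270,170:330];cv2.imwrite('pics/m10.png',np.vstack([cv2.resize(f['pixels'][40:300],(512,260)),cv2.resize(g,(512,330))]))
E
```

```text
26.6 [ 451.3 -132.2   28.9] [ 3.141  0.009 -0.088] [-9.7  1.6  4.8] 13.934776235489874 [ 0.48  0.63 -0.36  2.09  0.46  0.5  -1.88]
[115.9 209.7] [481.4 -65.4  43. ] 24.2 69.2
[257.8 210. ] [ 475.2 -133.3   43. ] 24.0 1.0
[399.5 210. ] [ 469.2 -201.2   43. ] 23.8 -67.2
```

View pics/m10.png

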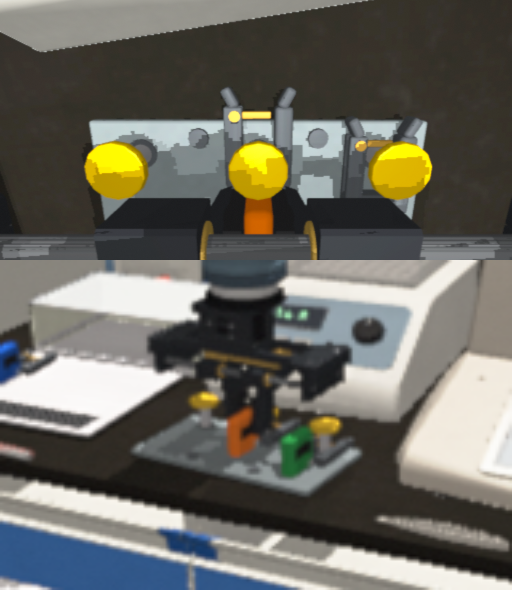

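Orange is home with its latch shut at (250,115), ahead of the head; green is still on pin2. Tug back.

Emit:
servo_tool(commands=[[0, 0, 0, -0.006, 0, -0.0005, -1], [0, 0, 0, -0.006, 0, 0, -1], [0, 0, 0, -0.004, 0, 0, -1], [0, 0, 0, -0.002, 0, 0, -1], [0, 0, 0, 0, 0, 0, -1], [0, 0, 0, 0, 0, 0, -1]])

```text
time_s: 27.25
position: [438.3, -130.8, 30.4]
orientation: [-3.142, -0.001, -0.087]
ft_force: [0.3, 0.5, -1.6]
finger_gap: 13.6
```

Emit:
servo_tool(commands=[[0, 0, 0, -0.002, 0, 0.0005, -1], [0, 0, 0, -0.0015, 0, 0.0005, -1], [0, 0, 0, -0.001, 0, 0, -1], [0, 0, 0, 0, 0, 0, -1], [0, 0, 0, 0, 0, 0, -1]])

```text
time_s: 27.75
position: [434.3, -130.4, 29.5]
orientation: [-3.142, -0.002, -0.087]
ft_force: [3.0, -0.9, -0.7]
finger_gap: 13.4
```

Emit:
servo_tool(commands=[[0, 0, 0, -0.0003, 0, 0.0005, -1], [0, 0, 0, 0, 0, 0, -1], [0, 0, 0, 0, 0, 0, -0.5], [0, 0, 0, 0, 0, 0, -0.2], [0, 0, 0, 0, 0, 0, -0.1], [0, 0, 0, 0, 0, 0, -0.1], [0, 0, 0, 0, 0, -0.03, -0.1], [0, 0, 0, 0, 0, -0.04, 0], [0, 0, 0, 0, 0, -0.04, 0], [0, 0, 0, 0, 0, -0.04, 0]])

```text
time_s: 28.75
position: [432.3, -130.1, 180.0]
orientation: [-3.141, 0.001, -0.087]
ft_force: [0.1, -0.3, -0.7]
finger_gap: 44.1
```

Emit:
servo_tool(commands=[[0, 0, -0.088, 0, -0.03, -0.01, 0], [0, 0, 0, 0, -0.04, -0.01, 0], [0, 0, 0, 0, -0.04, -0.01, 0], [0, 0, 0, 0, -0.04, 0, 0], [0, 0, 0, 0, -0.04, 0, 0], [0, 0, 0, 0, -0.04, 0, 0], [0, 0, 0, 0, -0.04, 0, 0], [0, 0, 0, 0, -0.03, 0, 0], [0, 0, 0, 0, 0, 0, 0], [0, 0, 0, 0, 0, 0, 0]])

```text
time_s: 29.75
position: [435.0, 169.5, 208.5]
orientation: [3.141, 0.001, 0.002]
ft_force: [-0.6, -0.5, -0.0]
finger_gap: 44.0
```

```bash
python3 - <<'E'
from h import *
f=grab('wrist','w11');st();hooks(f,10)
t=grab('top')['pixels'][130:260,110:310]
cv2.imwrite('pics/m11.png',np.vstack([cv2.resize(f['pixels'][:260],(512,260)),cv2.resize(t,(512,333))]))
E
```

```text
29.8 [435.2 168.5 208.4] [3.14e+00 1.00e-03 0.00e+00] [ 0.3 -0.1 -0.7] 44.05460898961337 [ 0.12  0.35 -0.7   2.    0.29  0.89 -2.3 ]
blue 577 c [506.4 206.4] ext x 487.4 524.6 y 197.6 214.8 yawPCA 0.096 latch (array([564.7, 218.9]), np.float64(0.211), np.float64(59.6))
orange 444 c [429.1 -89.3] ext x 409.6 448.0 y -103.9 -79.5 yawPCA 0.12 latch (array([275.4,  14.5]), np.float64(2.548), np.float64(185.4))
```

View pics/m11.png

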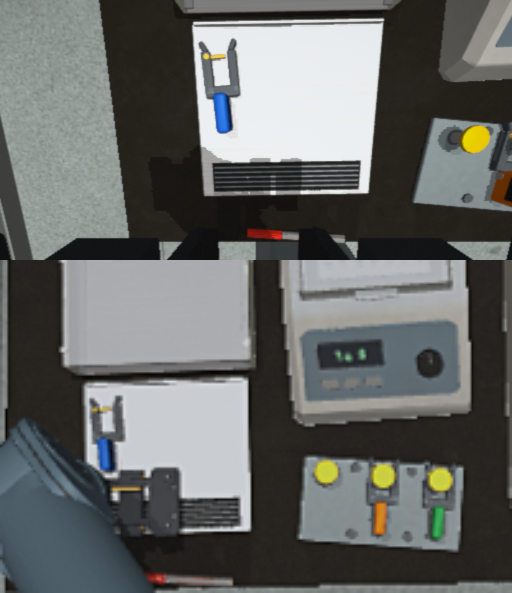

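Orange and green are hitched on pin1 and pin2 in the top crop; blue alone is left on the tray, unmoved. Grasp blue.

Emit:
servo_tool(commands=[[0, 0, 0, 0.0204, -0.0096, 0.025, 0], [0, 0, 0, 0.0204, -0.0096, 0.025, 0], [0, 0, 0, 0.0204, -0.0096, 0.025, 0], [0, 0, 0, 0.0204, -0.0096, 0.025, 0], [0, 0, -0.11, 0, 0, 0.02, 0], [0, 0, 0, 0, 0, 0.01, 0], [0, 0, 0, 0, 0, 0, 0], [0, 0, 0, 0, 0, 0, 0]])

```text
time_s: 30.65
position: [517.2, 207.3, 79.5]
orientation: [3.141, -0.0, 0.108]
ft_force: [0.5, -0.6, 0.6]
finger_gap: 44.3
```

```bash
python3 - <<'E'
from h import *
f=grab('wrist','w12');st();hooks(f,10)
E
```

```text
30.7 [517.5 207.7  79.8] [ 3.142e+00 -1.000e-03  1.090e-01] [-0.4 -0.   0.6] 44.16980756344456 [-0.03  0.68 -0.57  1.86  0.53  0.75 -2.36]
blue 1340 c [513.5 208.9] ext x 489.9 536.4 y 201.2 216.2 yawPCA 0.088 latch (array([565.5, 218.9]), np.float64(0.19), np.float64(52.9))
```

Emit:
servo_tool(commands=[[0, 0, 0, 0, -0.001, 0.025, 0], [0, 0, 0, 0, 0, 0.015, 0], [0, 0, 0, 0, 0, 0.006, 0], [0, 0, 0, 0, 0, 0.002, 0], [0, 0, 0, 0, 0, 0, -1], [0, 0, 0, 0, 0, 0, -1], [0, 0, 0, 0, 0, 0, -1], [0, 0, 0, 0, 0, 0, -1], [0, 0, 0, 0, 0, 0, -1]])

```text
time_s: 31.6
position: [517.2, 208.7, 31.1]
orientation: [3.141, -0.0, 0.111]
ft_force: [-0.6, -1.8, 2.9]
finger_gap: 13.3
```

Emit:
servo_tool(commands=[[0, 0, 0, 0, 0, -0.02, -1], [0, 0, 0, 0, 0, -0.03, -1], [0, 0, 0, 0, 0, -0.035, -1], [0, 0, 0, 0, 0, -0.035, -1], [0, 0, 0.1, 0, 0, 0, -1], [0, 0, 0.095, 0, 0, 0, -1], [0, 0, 0, 0, 0, 0, -1], [0, 0, 0, 0, 0, 0, -1]])

```text
time_s: 32.4
position: [516.5, 208.8, 150.4]
orientation: [3.141, 0.001, -0.081]
ft_force: [0.2, -0.9, -3.8]
finger_gap: 14.0
```

Emit:
servo_tool(commands=[[0, 0, 0.007, -0.0118, 0.0307, 0, -1], [0, 0, 0, -0.0118, 0.0307, 0, -1], [0, 0, 0, -0.0118, 0.0307, 0, -1], [0, 0, 0, -0.0118, 0.0307, 0, -1], [0, 0, 0, -0.0118, 0.0307, 0, -1], [0, 0, 0, -0.0118, 0.0307, 0, -1], [0, 0, 0, -0.0118, 0.0307, 0, -1], [0, 0, 0, -0.0118, 0.0307, 0, -1], [0, 0, 0, -0.0118, 0.0307, 0, -1], [0, 0, 0, 0, 0, 0, -1]])

```text
time_s: 33.4
position: [383.4, -60.3, 150.1]
orientation: [3.139, 0.003, -0.095]
ft_force: [-0.0, 0.3, -3.0]
finger_gap: 13.6
```

Emit:
servo_tool(commands=[[0, 0, 0, 0, 0, 0.03, -1], [0, 0, 0, 0, 0, 0.03, -1], [0, 0, 0, 0, 0, 0.03, -1], [0, 0, 0, 0, 0, 0.01, -1], [0, 0, 0, 0, 0, 0, -1], [0, 0, 0, 0, 0, 0, -1], [0, 0, 0, 0, 0, 0, -1]])

```text
time_s: 34.1
position: [387.3, -56.6, 51.8]
orientation: [3.142, -0.002, -0.091]
ft_force: [-0.8, 0.5, -2.1]
finger_gap: 13.8
```

```bash
python3 - <<'E'
from h import *
f=grab('wrist','w13');st();bar(f)
g=grab('scene')['pixels'][150:270,170:330];cv2.imwrite('pics/m13.png',np.vstack([cv2.resize(f['pixels'][40:300],(512,260)),cv2.resize(g,(512,330))]))
E
```

```text
34.15 [387.2 -56.7  51.8] [ 3.141e+00 -2.000e-03 -9.100e-02] [ 0.5 -0.6 -3.2] 13.653190827850887 [ 0.42  0.51 -0.45  2.28  0.53  0.44 -2.14]
[256.6  63.3] [479.8 -63.4  43. ] 92.8 1.3
[394.7  63.2] [ 473.6 -131.7   43. ] 92.6 -67.2
[507.1  67.9] [ 466.3 -187.6   43. ] 90.1 -123.5
```

View pics/m13.png

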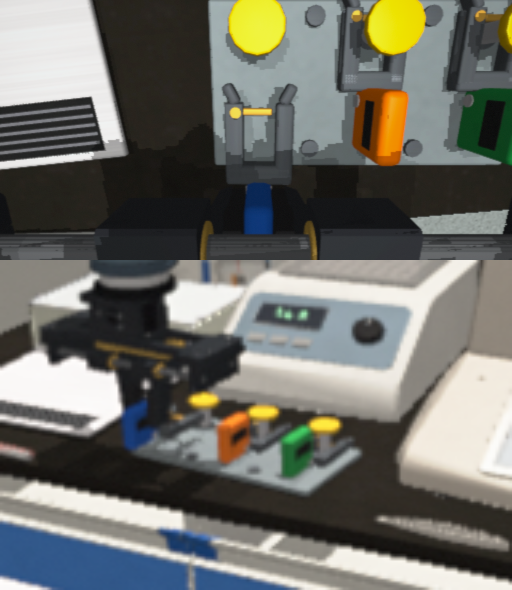

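Blue's prongs (224–295) are nearly centred on pin0 (257); I shift 1 mm and lower.

Emit:
servo_tool(commands=[[0, 0, 0, 0, -0.001, 0.012, -1], [0, 0, 0, 0, 0, 0.006, -1], [0, 0, 0, 0, 0, 0.003, -1], [0, 0, 0, 0, 0, 0, -1], [0, 0, 0, 0, 0, 0, -1]])

```text
time_s: 34.7
position: [386.5, -55.6, 30.0]
orientation: [3.142, -0.0, -0.091]
ft_force: [0.6, -0.1, -2.4]
finger_gap: 13.7
```

Emit:
servo_tool(commands=[[0, 0, 0, 0, 0, 0.001, -1], [0, 0, 0, 0, 0, 0.001, -1], [0, 0, 0, 0, 0, 0, -1], [0, 0, 0, 0, 0, 0, -1]])

```text
time_s: 35.1
position: [386.5, -55.8, 28.8]
orientation: [3.14, -0.001, -0.091]
ft_force: [-5.2, -0.1, 19.6]
finger_gap: 13.9
```

Contact at 28.8. I lift a little more than last time, which keeps it from jamming, and push slowly.

Emit:
servo_tool(commands=[[0, 0, 0, 0, 0, -0.002, -1], [0, 0, 0, 0.01, 0, 0, -1], [0, 0, 0, 0.01, 0, 0, -1], [0, 0, 0, 0.008, 0, 0, -1], [0, 0, 0, 0.006, 0, 0, -1], [0, 0, 0, 0.005, 0, 0, -1], [0, 0, 0, 0, 0, 0, -1]])

```text
time_s: 35.8
position: [425.6, -59.1, 29.6]
orientation: [-3.141, 0.0, -0.091]
ft_force: [-0.7, -0.4, -1.8]
finger_gap: 14.0
```

Emit:
servo_tool(commands=[[0, 0, 0, 0.005, 0, 0, -1], [0, 0, 0, 0.005, 0, 0, -1], [0, 0, 0, 0, 0, 0, -1]])

```text
time_s: 36.1
position: [435.6, -59.9, 29.7]
orientation: [-3.141, -0.0, -0.091]
ft_force: [-1.4, 1.3, -2.1]
finger_gap: 13.9
```

Emit:
servo_tool(commands=[[0, 0, 0, 0.005, 0, 0, -1], [0, 0, 0, 0.005, 0, 0, -1], [0, 0, 0, 0.003, 0, 0, -1], [0, 0, 0, 0, 0, 0, -1], [0, 0, 0, 0, 0, 0, -1]])

```text
time_s: 36.6
position: [449.3, -60.9, 30.0]
orientation: [-3.141, -0.002, -0.091]
ft_force: [2.1, 1.7, -1.9]
finger_gap: 13.5
```

Emit:
servo_tool(commands=[[0, 0, 0, 0.003, 0, 0, -1], [0, 0, 0, 0.003, 0, 0, -1], [0, 0, 0, 0, 0, 0, -1], [0, 0, 0, 0, 0, 0, -1]])

```text
time_s: 37.0
position: [454.0, -62.2, 29.8]
orientation: [3.141, 0.0, -0.092]
ft_force: [0.1, 0.9, -2.9]
finger_gap: 13.7
```

Emit:
servo_tool(commands=[[0, 0, 0, 0.002, 0, 0, -1], [0, 0, 0, 0.002, 0, 0, -1], [0, 0, 0, 0, 0, 0, -1], [0, 0, 0, 0, 0, 0, -1]])

```text
time_s: 37.4
position: [455.7, -62.3, 29.3]
orientation: [3.14, 0.004, -0.091]
ft_force: [-4.8, -0.5, 0.5]
finger_gap: 14.0
```

```bash
python3 - <<'E'
from h import *
f=grab('wrist','w14');st();bar(f)
cv2.imwrite('pics/m14.png',f['pixels'][40:300])
E
```

```text
37.45 [455.7 -62.3  29.3] [ 3.14   0.004 -0.091] [-5.2  0.5  0.9] 13.685569827127537 [ 0.39  0.63 -0.43  2.12  0.55  0.5  -2.12]
[257.6 206.1] [481.4 -63.6  43. ] 25.7 1.0
[399.  205.6] [ 475.4 -131.3   43. ] 25.6 -67.1
```

View pics/m14.png

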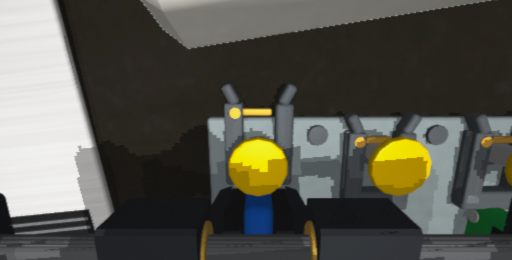

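Blue is home on pin0 with its latch shut at (250,112). Tug back.

Emit:
servo_tool(commands=[[0, 0, 0, -0.005, 0, 0, -1], [0, 0, 0, -0.005, 0, 0, -1], [0, 0, 0, -0.003, 0, 0, -1], [0, 0, 0, -0.0015, 0, 0, -1], [0, 0, 0, 0, 0, 0, -1], [0, 0, 0, 0, 0, 0, -1]])

```text
time_s: 38.05
position: [443.9, -60.8, 29.9]
orientation: [-3.142, -0.001, -0.091]
ft_force: [0.3, -0.4, -2.7]
finger_gap: 13.6
```

Emit:
servo_tool(commands=[[0, 0, 0, -0.001, 0, 0.0005, -1], [0, 0, 0, -0.001, 0, 0.0005, -1], [0, 0, 0, -0.0005, 0, 0, -1], [0, 0, 0, 0, 0, 0, -1], [0, 0, 0, 0, 0, 0, -1]])

```text
time_s: 38.55
position: [442.1, -60.6, 29.1]
orientation: [-3.141, -0.002, -0.091]
ft_force: [2.9, -0.8, 2.2]
finger_gap: 13.7
```

Emit:
servo_tool(commands=[[0, 0, 0, -0.001, 0, -0.0005, -1], [0, 0, 0, -0.001, 0, 0, -1], [0, 0, 0, 0, 0, 0, -1], [0, 0, 0, 0, 0, 0, -1]])

```text
time_s: 38.95
position: [439.2, -60.4, 29.2]
orientation: [-3.141, -0.0, -0.091]
ft_force: [2.8, -1.4, -2.7]
finger_gap: 13.3
```

Emit:
servo_tool(commands=[[0, 0, 0, -0.001, 0, 0.0003, -1], [0, 0, 0, 0, 0, 0, -1], [0, 0, 0, 0, 0, 0, -1]])

```text
time_s: 39.25
position: [439.0, -60.4, 29.2]
orientation: [-3.141, -0.002, -0.091]
ft_force: [6.0, -0.1, -3.7]
finger_gap: 13.8
```

Taut at 6 N. Set it flat, release and lift.

Emit:
servo_tool(commands=[[0, 0, 0, 0, 0, 0.0006, -1], [0, 0, 0, 0, 0, 0, -1], [0, 0, 0, 0, 0, 0, -0.5], [0, 0, 0, 0, 0, 0, -0.2], [0, 0, 0, 0, 0, 0, -0.1], [0, 0, 0, 0, 0, 0, -0.1], [0, 0, 0, 0, 0, -0.03, -0.1], [0, 0, 0, 0, 0, -0.04, 0], [0, 0, 0, 0, 0, -0.04, 0], [0, 0, 0, 0, 0, -0.04, 0]])

```text
time_s: 40.25
position: [437.3, -60.1, 179.6]
orientation: [-3.141, 0.001, -0.091]
ft_force: [1.1, -1.4, 0.1]
finger_gap: 44.1
```

Emit:
servo_tool(commands=[[0, 0, 0, -0.015, 0.02, -0.03, 0], [0, 0, 0, -0.015, 0.02, -0.03, 0], [0, 0, 0, 0, 0.015, 0, 0], [0, 0, 0, 0, 0.015, 0, 0], [0, 0, 0, 0, 0, 0, 0], [0, 0, 0, 0, 0, 0, 0]])

```text
time_s: 40.85
position: [401.6, -126.8, 238.1]
orientation: [-3.141, 0.001, -0.092]
ft_force: [-0.8, 0.0, 0.9]
finger_gap: 43.8
```

```bash
python3 - <<'E'
from h import *
f=grab('wrist','w15');st();bar(f)
yw=-.088;u=np.array([np.cos(yw),np.sin(yw)]);w=np.array([-u[1],u[0]])
for c,s in blobs(f,*COL['latch'],30):
    q=ray(f,*c,18)[:2];print('yel/latch z18',c.round(0),s[4],q.round(1),(q@u).round(1),(q@w).round(1))
for c,s in blobs(f,*COL['yellow'],400):
    q=ray(f,*c,43)[:2];print('head',(q@u).round(1),(q@w).round(1))
cv2.imwrite('pics/m15.png',f['pixels'][40:300])
E
```

```text
40.9 [ 401.7 -126.4  238.1] [-3.141e+00  1.000e-03 -9.000e-02] [0.4 1.3 0.3] 44.07861754217952 [ 0.8   0.2  -0.66  2.08  0.16  0.91 -1.61]
[198.2 112.4] [479.8 -64.3  43. ] 72.4 68.7
[258.6 112.3] [ 473.6 -133.1   43. ] 72.2 -0.4
[319.1 111.9] [ 467.6 -202.    43. ] 72.2 -69.6
yel/latch z18 [254.  92.] 89 [ 497.9 -130. ] 507.4 -85.8
yel/latch z18 [198. 112.] 552 [480.6 -59.3] 484.0 -16.9
yel/latch z18 [259. 112.] 562 [ 473.9 -133.1] 483.8 -91.0
yel/latch z18 [319. 112.] 581 [ 467.7 -206.9] 484.0 -165.0
yel/latch z18 [257. 144.] 235 [ 436.  -128.1] 445.6 -89.3
yel/latch z18 [142. 293.] 238 [236.4  60.3] 230.2 80.9
yel/latch z18 [374. 292.] 281 [ 207.4 -278.2] 231.1 -258.9
head 483.6 -21.9
head 483.4 -91.0
head 483.5 -160.1
```

View pics/m15.png

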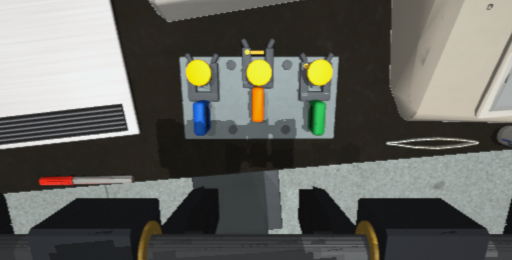

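All three are on their pins, but orange at (259,103) now sits about 13 mm further forward than its neighbours, so it has been knocked since my tug. It has to be tugged again.

```bash
python3 - <<'E'
from h import *
f=grab('wrist');hooks(f,8)
E
```

```text
blue 519 c [430.  -62.5] ext x 409.5 449.6 y -73.8 -52.0 yawPCA -0.16 latch (array([ 436.1, -128.6]), np.float64(-1.479), np.float64(66.5))
orange 428 c [ 439.  -128.2] ext x 418.6 459.3 y -135.9 -120.3 yawPCA -0.087 latch (array([ 498., -130.]), np.float64(-0.029), np.float64(59.0))
green 534 c [ 418.3 -194.8] ext x 397.1 438.3 y -204.3 -183.9 yawPCA -0.021 latch (array([ 436.1, -128.6]), np.float64(1.308), np.float64(68.6))
```

Emit:
servo_tool(commands=[[0, 0, 0, 0.021, -0.0007, 0.02, 0], [0, 0, 0, 0.021, -0.0007, 0.03, 0], [0, 0, 0, 0, 0, 0.04, 0], [0, 0, 0, 0, 0, 0.04, 0], [0, 0, 0, 0, 0, 0.02, 0], [0, 0, 0, 0, 0, 0, 0], [0, 0, 0, 0, 0, 0, 0]])

```text
time_s: 41.65
position: [444.2, -128.8, 88.7]
orientation: [-3.141, 0.0, -0.09]
ft_force: [0.7, 0.4, 0.5]
finger_gap: 44.5
```

```bash
python3 - <<'E'
from h import *
st();f=grab('wrist','w16');hooks(f,8)
E
```

```text
41.65 [ 444.2 -128.8   88.7] [-3.141  0.    -0.09 ] [0.7 0.4 0.5] 44.45222133695786 [ 0.61  0.53 -0.52  2.1   0.45  0.62 -1.88]
blue 1112 c [442.5 -67.2] ext x 419.4 458.6 y -79.7 -55.9 yawPCA -0.373 latch (array([373.2, -20.7]), np.float64(2.551), np.float64(83.5))
orange 1200 c [ 443.3 -128.8] ext x 421.4 465.1 y -136.7 -120.7 yawPCA -0.089 latch (array([ 498.4, -129.6]), np.float64(-0.014), np.float64(55.1))
green 1102 c [ 432.1 -190.8] ext x 406.8 448.7 y -203.8 -179.0 yawPCA 0.023 latch (array([ 498.4, -129.6]), np.float64(0.746), np.float64(90.3))
```

Aligned (yaw −0.09). Down 58 mm, grip, tug back.

Emit:
servo_tool(commands=[[0, 0, 0, 0, 0, 0.03, 0], [0, 0, 0, 0, 0, 0.02, 0], [0, 0, 0, 0, 0, 0.006, 0], [0, 0, 0, 0, 0, 0.002, 0], [0, 0, 0, 0, 0, 0, -1], [0, 0, 0, 0, 0, 0, -1], [0, 0, 0, 0, 0, 0, -1], [0, 0, 0, 0, 0, 0, -1], [0, 0, 0, 0, 0, 0, -1]])

```text
time_s: 42.6
position: [444.1, -129.9, 30.8]
orientation: [3.141, -0.001, -0.091]
ft_force: [-1.1, -0.2, 5.4]
finger_gap: 13.8
```

Emit:
servo_tool(commands=[[0, 0, 0, -0.002, 0, -0.0003, -1], [0, 0, 0, -0.004, 0, 0, -1], [0, 0, 0, -0.003, 0, 0, -1], [0, 0, 0, -0.002, 0, 0, -1], [0, 0, 0, 0, 0, 0, -1], [0, 0, 0, 0, 0, 0, -1]])

```text
time_s: 43.2
position: [432.9, -128.7, 30.8]
orientation: [3.141, -0.0, -0.091]
ft_force: [1.2, -0.5, 4.9]
finger_gap: 13.3
```

Emit:
servo_tool(commands=[[0, 0, 0, -0.002, 0, -0.0002, -1], [0, 0, 0, -0.0015, 0, 0, -1], [0, 0, 0, -0.0005, 0, 0, -1], [0, 0, 0, 0, 0, 0, -1], [0, 0, 0, 0, 0, 0, -1]])

```text
time_s: 43.7
position: [428.8, -128.3, 30.9]
orientation: [3.142, 0.0, -0.091]
ft_force: [1.4, 0.0, 1.8]
finger_gap: 13.3
```

Emit:
servo_tool(commands=[[0, 0, 0, -0.0015, 0, -0.0002, -1], [0, 0, 0, -0.001, 0, 0, -1], [0, 0, 0, 0, 0, 0, -1], [0, 0, 0, 0, 0, 0, -1]])

```text
time_s: 44.1
position: [427.6, -128.2, 31.1]
orientation: [-3.141, -0.002, -0.091]
ft_force: [5.8, -0.6, -4.8]
finger_gap: 13.4
```

Emit:
servo_tool(commands=[[0, 0, 0, 0, 0, 0.0005, -1], [0, 0, 0, 0, 0, 0, -1], [0, 0, 0, 0, 0, 0, -0.5], [0, 0, 0, 0, 0, 0, -0.2], [0, 0, 0, 0, 0, 0, -0.1], [0, 0, 0, 0, 0, 0, -0.1], [0, 0, 0, 0, 0, -0.03, -0.1], [0, 0, 0, 0, 0, -0.04, 0], [0, 0, 0, 0, 0, -0.04, 0], [0, 0, 0, 0, 0, -0.04, 0]])

```text
time_s: 45.1
position: [425.6, -127.9, 181.8]
orientation: [-3.141, 0.001, -0.091]
ft_force: [1.2, -0.8, -0.4]
finger_gap: 44.1
```

Emit:
servo_tool(commands=[[0, 0, 0, -0.013, 0, -0.03, -1], [0, 0, 0, -0.013, 0, -0.03, -1], [0, 0, 0, 0, 0, 0, -1], [0, 0, 0, 0, 0, 0, -1]])

```text
time_s: 45.5
position: [400.3, -126.1, 240.6]
orientation: [3.14, -0.001, -0.092]
ft_force: [-0.1, -0.4, 0.9]
finger_gap: 14.5
```

```bash
python3 - <<'E'
from h import *
st();f=grab('wrist','w17');hooks(f,8);bar(f)
for c,s in blobs(f,*COL['latch'],15): print(c.round(0),s[4])
E
```

```text
45.5 [ 400.3 -126.1  240.6] [ 3.14e+00 -1.00e-03 -9.20e-02] [-0.1 -0.4  0.9] 14.4664434086419 [ 0.83  0.2  -0.7   2.08  0.16  0.92 -1.62]
blue 511 c [429.9 -62.4] ext x 409.2 449.5 y -73.7 -52.2 yawPCA -0.152 latch (array([ 423.9, -127.7]), np.float64(-1.661), np.float64(65.6))
orange 415 c [ 423.7 -127. ] ext x 403.1 443.8 y -134.8 -118.9 yawPCA -0.094 latch (array([ 423.9, -127.7]), np.float64(-1.192), np.float64(0.8))
green 511 c [ 418.3 -195. ] ext x 397.6 437.9 y -205.0 -184.5 yawPCA -0.029 latch (array([ 423.9, -127.7]), np.float64(1.487), np.float64(67.6))
[198.8 111.5] [479.8 -64.4  43. ] 74.1 68.2
[258.4 111.2] [ 473.8 -132.7   43. ] 74.0 -0.4
[318.8 111.1] [ 467.5 -201.9   43. ] 73.8 -69.9
[199. 111.] 548
[258. 111.] 564
[318. 111.] 577
[258. 152.] 138
[314. 292.] 222
[202. 295.] 172
```

By the numbers, all three pin-to-grip distances now agree at 49–50 mm, which is taut. Now the tray: I'll push its front edge with the shut fingertips, which keeps the gripper's body clear of the hood.

Emit:
servo_tool(commands=[[0, 0, -0.092, 0, 0, 0, -1], [0, 0, 0, 0, -0.029, 0, -1], [0, 0, 0, 0, -0.029, 0, -1], [0, 0, 0, 0, -0.029, 0, -1], [0, 0, 0, 0, -0.029, 0, -1], [0, 0, 0, 0, -0.029, 0, -1], [0, 0, 0, 0, -0.029, 0, -1], [0, 0, 0, 0, -0.029, 0, -1], [0, 0, 0, 0, -0.029, 0, -1], [0, 0, 0, 0, -0.028, 0, -1]])

```text
time_s: 46.55
position: [399.5, 135.5, 239.2]
orientation: [-3.141, 0.003, 0.001]
ft_force: [0.5, 0.6, -0.3]
finger_gap: 0.5
```

Emit:
servo_tool(commands=[[0, 0, 0, 0, 0, 0, -1], [0, 0, 0, 0, 0, 0, -1]])

```text
time_s: 46.75
position: [399.6, 134.4, 239.4]
orientation: [-3.141, 0.003, 0.003]
ft_force: [-0.0, -0.6, -0.4]
finger_gap: 0.2
```

```bash
python3 - <<'E'
from h import *
st();f=grab('wrist');p=cv2.cvtColor(f['pixels'],cv2.COLOR_BGR2HSV)
m=cv2.inRange(p,np.array([0,0,150]),np.array([180,60,255]))
n,l,s,c=cv2.connectedComponentsWithStats(m)
for i in range(1,n):
    if s[i,4]>1500: print(s[i],'front-left',ray(f,s[i,0],s[i,1]+s[i,3],10).round(1),'front-right',ray(f,s[i,0]+s[i,2],s[i,1]+s[i,3],10).round(1),'back',ray(f,s[i,0],s[i,1],10).round(1))
for c,s in blobs(f,(0,130,80),(4,255,255),20)+blobs(f,(172,130,80),(180,255,255),20): print('red',s,ray(f,*c,5).round(1))
t=grab('top');
for c,s in blobs(t,(0,130,80),(4,255,255),8)+blobs(t,(172,130,80),(180,255,255),8): print('topred',s,ray(t,*c,5).round(1))
E
```

```text
46.75 [399.6 134.4 239.4] [-3.141e+00  3.000e-03  3.000e-03] [-0.  -0.6 -0.4] 0.15587852998114987 [ 0.36  0.25 -0.89  2.07  0.24  0.93 -2.22]
[  166     0   179   163 23153] front-left [407.6 256.7  10. ] front-right [408.2  20.8  10. ] back [595.1 241.1  10. ]
[ 427    0   85   33 1536] front-left [562.  -62.8  10. ] front-right [ 562.2 -162.6   10. ] back [595.8 -57.4  10. ]
[    0    28   155   246 19700] front-left [242.8 514.6  10. ] front-right [243.3 286.6  10. ] back [566.1 437.6  10. ]
[ 155  209   92   29 2276] front-left [300.6 281.2  10. ] front-right [300.9 150.8  10. ] back [343.8 277.2  10. ]
[ 334  210  178   64 8618] front-left [243.9  23.3  10. ] front-right [ 244.5 -238.6   10. ] back [343.   30.5  10. ]
[  44  305   86   31 2096] front-left [133.4 471.5  10. ] front-right [133.7 336.2  10. ] back [190.  460.3  10. ]
red [222 196  34  11 276] [354.4 162.4   5. ]
topred [171  80  15  23 118] [901.7 125.4   5. ]
topred [148  99   8   8  43] [853.4 215.3   5. ]
topred [167 253   8   3  21] [357.  151.4   5. ]
```

Emit:
servo_tool(commands=[[0, 0, 0, -0.006, 0, 0.03, -1], [0, 0, 0, -0.006, 0, 0.04, -1], [0, 0, 0, 0, 0, 0.04, -1], [0, 0, 0, 0, 0, 0.04, -1], [0, 0, 0, 0, 0, 0.04, -1], [0, 0, 0, 0, 0, 0.02, -1], [0, 0, 0, 0, 0, 0, -1], [0, 0, 0, 0, 0, 0, -1]])

```text
time_s: 47.65
position: [388.4, 133.6, 30.8]
orientation: [3.141, 0.0, -0.0]
ft_force: [0.1, 0.1, -0.2]
finger_gap: 0.2
```

Emit:
servo_tool(commands=[[0, 0, 0, 0, 0, 0.015, -1], [0, 0, 0, 0, 0, 0.007, -1], [0, 0, 0, 0, 0, 0.003, -1], [0, 0, 0, 0, 0, 0, -1], [0, 0, 0, 0, 0, 0, -1]])

```text
time_s: 48.15
position: [388.7, 134.3, 6.1]
orientation: [-3.141, -0.001, 0.001]
ft_force: [-0.5, -0.4, -0.3]
finger_gap: 0.3
```

Emit:
servo_tool(commands=[[0, 0, 0, 0, 0, 0.0015, -1], [0, 0, 0, 0.004, 0, 0, -1], [0, 0, 0, 0.006, 0, 0, -1], [0, 0, 0, 0.006, 0, 0, -1], [0, 0, 0, 0.006, 0, 0, -1], [0, 0, 0, 0, 0, 0, -1]])

```text
time_s: 48.75
position: [411.5, 134.3, 4.1]
orientation: [-3.141, -0.001, -0.0]
ft_force: [-0.7, 0.2, 0.4]
finger_gap: 0.8
```

Emit:
servo_tool(commands=[[0, 0, 0, 0.012, 0, 0, -1], [0, 0, 0, 0.012, 0, 0, -1], [0, 0, 0, 0.012, 0, 0, -1], [0, 0, 0, 0.012, 0, 0, -1], [0, 0, 0, 0.012, 0, 0, -1], [0, 0, 0, 0, 0, 0, -1]])

```text
time_s: 49.35
position: [473.2, 134.0, 4.3]
orientation: [-3.141, -0.003, -0.001]
ft_force: [0.1, 0.5, 0.2]
finger_gap: 0.3
```

```bash
python3 - <<'E'
from h import *
st();f=grab('wrist');p=cv2.cvtColor(f['pixels'],cv2.COLOR_BGR2HSV)
m=cv2.inRange(p,np.array([0,0,150]),np.array([180,60,255]))
n,l,s,c=cv2.connectedComponentsWithStats(m)
for i in range(1,n):
    if s[i,4]>800: print(s[i],ray(f,s[i,0],s[i,1]+s[i,3],10).round(1))
col=f['pixels'][:,200].mean(1);print(col[::6].astype(int).tolist())
E
```

```text
49.35 [473.2 134.    4.3] [-3.141e+00 -3.000e-03 -1.000e-03] [0.1 0.5 0.2] 0.2966771419279118 [ 0.04  0.74 -0.51  2.04  0.69  0.53 -2.55]
[   11     0   474   228 70089] [484.6 263.8  10. ]
[232, 230, 229, 232, 231, 231, 231, 231, 234, 234, 231, 235, 231, 238, 236, 233, 233, 236, 235, 231, 234, 235, 233, 233, 238, 37, 39, 138, 37, 136, 37, 112, 24, 47, 29, 28, 25, 163, 35, 18, 20, 21, 20, 21, 19, 30, 34, 35, 35, 34, 34, 34, 27, 28, 27, 27, 33, 20, 17, 20, 20, 19, 18, 18]
```

Emit:
servo_tool(commands=[[0, 0, 0, 0.012, 0, 0, -1], [0, 0, 0, 0.012, 0, 0, -1], [0, 0, 0, 0.012, 0, 0, -1], [0, 0, 0, 0.012, 0, 0, -1], [0, 0, 0, 0.01, 0, 0, -1], [0, 0, 0, 0, 0, 0, -1]])

```text
time_s: 50.0
position: [530.9, 134.2, 4.3]
orientation: [-3.141, -0.003, -0.001]
ft_force: [-0.5, -0.3, 0.0]
finger_gap: 0.6
```

```bash
python3 -c "
from h import *
st()"
```

```text
50.0 [530.9 134.2   4.3] [-3.141e+00 -3.000e-03 -1.000e-03] [-0.5 -0.3  0. ] 0.596589140629262 [ 0.07  0.8  -0.53  1.9   0.67  0.62 -2.46]
```

Emit:
servo_tool(commands=[[0, 0, 0, 0.006, 0, 0, -1], [0, 0, 0, 0.005, 0, 0, -1], [0, 0, 0, 0.004, 0, 0, -1], [0, 0, 0, 0.003, 0, 0, -1], [0, 0, 0, 0, 0, 0, -1], [0, 0, 0, 0, 0, 0, -1]])

```text
time_s: 50.6
position: [546.9, 134.2, 4.2]
orientation: [-3.142, -0.001, 0.001]
ft_force: [0.4, 0.3, 0.3]
finger_gap: 0.3
```

Emit:
servo_tool(commands=[[0, 0, 0, 0.003, 0, 0, -1], [0, 0, 0, 0.003, 0, 0, -1], [0, 0, 0, 0, 0, 0, -1]])

```text
time_s: 50.9
position: [552.8, 134.4, 4.1]
orientation: [-3.141, -0.0, 0.001]
ft_force: [-1.0, -0.0, 0.5]
finger_gap: 0.4
```

Emit:
servo_tool(commands=[[0, 0, 0, 0.003, 0, 0, -1], [0, 0, 0, 0.002, 0, 0, -1], [0, 0, 0, 0, 0, 0, -1]])

```text
time_s: 51.2
position: [554.1, 134.4, 3.7]
orientation: [3.14, 0.006, 0.002]
ft_force: [-10.7, -1.5, 8.6]
finger_gap: 0.5
```

Emit:
servo_tool(commands=[[0, 0, 0, 0.002, 0, 0, -1], [0, 0, 0, 0.002, 0, 0, -1], [0, 0, 0, 0, 0, 0, -1]])

```text
time_s: 51.5
position: [554.3, 134.4, 3.4]
orientation: [3.138, 0.012, 0.003]
ft_force: [-19.7, -1.6, 18.2]
finger_gap: 0.3
```

A 20 N stop at x = 554: the tray is home. Back off, lift and check everything.

Emit:
servo_tool(commands=[[0, 0, 0, -0.006, 0, -0.001, -1], [0, 0, 0, -0.01, 0, -0.001, -1], [0, 0, 0, -0.01, 0, -0.01, -1], [0, 0, 0, -0.01, 0, -0.03, -1], [0, 0, 0, -0.01, 0, -0.04, -1], [0, 0, 0, -0.01, 0.01, -0.04, -1], [0, 0, 0, -0.01, 0.02, -0.04, -1], [0, 0, 0, -0.01, 0.03, -0.04, -1], [0, 0, 0, -0.01, 0.03, -0.03, -1], [0, 0, 0, 0, 0, 0, -1]])

```text
time_s: 52.5
position: [476.8, 40.6, 239.0]
orientation: [3.138, -0.006, -0.006]
ft_force: [0.7, 0.9, -0.2]
finger_gap: 0.5
```

Emit:
servo_tool(commands=[[0, 0, 0, -0.01, 0.04, 0, -1], [0, 0, 0, -0.01, 0.04, 0, -1], [0, 0, 0, -0.01, 0.035, 0, -1], [0, 0, 0.08, -0.01, 0.03, 0, -1], [0, 0, 0, 0, 0.025, 0, -1], [0, 0, 0, 0, 0, 0, -1], [0, 0, 0, 0, 0, 0, -1], [0, 0, 0, 0, 0, 0, -1]])

```text
time_s: 53.3
position: [434.0, -123.4, 235.3]
orientation: [-3.141, -0.0, -0.077]
ft_force: [-1.2, 1.1, -0.5]
finger_gap: 0.2
```

```bash
cat > chk.py <<'E'
from h import *
st();f=grab('wrist','w20');hooks(f,8);bar(f);k=.64
for c,s in blobs(f,*COL['latch'],20): print('yel',c.round(0),s[4])
t=grab('top','t20')
for n in COL:
  for c,s in blobs(t,*COL[n],12):
    if s[0]<330 and s[1]>150: print('top',n,c.round(1),s[4],ray(t,*c,55 if n not in('yellow','latch') else 43).round(1))
b=cv2.imread('pics/t0.png').astype(int);d=np.abs(t['pixels'].astype(int)-b).max(2)
m=((d>40)*255).astype(np.uint8);n,l,s,c=cv2.connectedComponentsWithStats(m)
for i in range(1,n):
    if s[i,4]>12: print('changed',s[i])
E
python3 chk.py
```

```text
53.3 [ 434.  -123.4  235.3] [-3.141 -0.    -0.077] [-1.2  1.1 -0.5] 0.1890464877373756 [ 0.82  0.28 -0.74  2.01  0.24  0.93 -1.69]
blue 526 c [432.  -62.5] ext x 409.0 452.9 y -73.2 -52.1 yawPCA -0.19 latch (array([ 410.7, -126.3]), np.float64(-1.894), np.float64(67.2))
orange 371 c [ 425.2 -126.9] ext x 402.6 447.1 y -134.6 -119.1 yawPCA -0.072 latch (array([ 410.7, -126.3]), np.float64(3.099), np.float64(14.5))
orange 189 c [217.9  15.8] ext x 209.1 228.2 y -73.4 114.7 yawPCA 1.5 latch (array([ 410.7, -126.3]), np.float64(-0.635), np.float64(239.5))
green 555 c [ 420.1 -194.4] ext x 397.0 442.0 y -204.3 -183.0 yawPCA 0.03 latch (array([ 410.7, -126.3]), np.float64(1.708), np.float64(68.8))
[205. 140.] [480.2 -64.2  43. ] 40.9 63.0
[264.2 140.7] [ 474.1 -132.7   43. ] 40.8 -5.8
[323.9 141.5] [ 467.8 -202.    43. ] 40.5 -75.3
yel [205. 140.] 521
yel [264. 141.] 543
yel [323. 141.] 556
yel [262. 189.] 199
yel [230. 290.] 308
yel [286. 290.] 311
yel [261. 337.] 1726
top green [279.8 227.8] 12 [ 432.3 -195.9   55. ]
top green [280.5 236.5] 12 [ 405.2 -197.5   55. ]
top yellow [280.7 212.2] 12 [ 481.1 -200.4   43. ]
top latch [280.3 212.5] 15 [ 480.3 -199.4   43. ]
changed [174 175  22   2  24]
changed [148 176  22   2  23]
changed [161 185  30   4  38]
changed [189 185  18   3  21]
changed [147 188  21   2  23]
changed [ 213  195   81  189 7484]
changed [237 293   3  11  14]
changed [ 408  302  104   82 5160]
changed [243 304  15  13 165]
changed [192 333  60  23 714]
changed [178 359   6   8  30]
changed [175 369   9  15  89]
changed [194 370  15  14  71]
changed [185 372   7  11  30]
changed [205 375  16   9  62]
changed [217 380   8   4  21]
```

```bash
python3 - <<'E'
import cv2,numpy as np
a=cv2.imread('pics/t0.png',0).astype(int);b=cv2.imread('pics/t20.png',0).astype(int)
for x in (150,165,175,195):
    print(x,a[168:194,x].tolist());print('   ',b[168:194,x].tolist())
print(a[182,138:150].tolist(),b[182,138:150].tolist(),a[182,200:212].tolist(),b[182,200:212].tolist())
E
```

```text
150 [179, 182, 176, 85, 110, 108, 124, 211, 202, 17, 83, 61, 83, 46, 109, 45, 112, 35, 76, 71, 206, 229, 0, 34, 38, 37]
    [180, 184, 178, 85, 112, 110, 127, 211, 153, 30, 107, 47, 115, 35, 87, 60, 81, 62, 50, 109, 239, 122, 21, 36, 39, 39]
165 [181, 179, 116, 111, 113, 110, 131, 217, 103, 37, 110, 42, 87, 55, 63, 85, 60, 82, 42, 145, 236, 47, 28, 38, 37, 38]
    [183, 180, 117, 112, 114, 111, 134, 222, 57, 46, 62, 86, 62, 85, 41, 87, 48, 110, 62, 191, 235, 4, 32, 39, 38, 38]
175 [182, 177, 87, 114, 111, 131, 223, 213, 51, 62, 63, 83, 50, 116, 37, 85, 46, 104, 65, 195, 234, 11, 32, 38, 35, 35]
    [183, 179, 89, 115, 112, 134, 225, 160, 34, 116, 36, 85, 47, 113, 61, 87, 54, 45, 97, 241, 177, 13, 34, 38, 37, 36]
195 [180, 108, 119, 116, 111, 134, 226, 102, 32, 90, 61, 87, 86, 61, 85, 47, 112, 43, 148, 239, 34, 30, 37, 38, 37, 38]
    [182, 108, 120, 117, 113, 136, 231, 15, 75, 66, 89, 49, 113, 49, 122, 35, 79, 70, 208, 233, 2, 31, 39, 39, 37, 39]
[38, 37, 36, 26, 80, 181, 222, 220, 210, 68, 85, 115] [38, 38, 36, 27, 81, 182, 224, 222, 212, 76, 103, 85] [111, 69, 115, 230, 217, 221, 214, 4, 30, 35, 35, 34] [90, 73, 116, 232, 218, 223, 217, 4, 29, 37, 36, 34]
```

The tray is about 1 mm further in than at the start, so it is at its home stop. Moving the arm clear for a last numeric check from the top camera.

Emit:
servo_tool(commands=[[0, 0, 0, -0.015, 0.04, -0.01, -1], [0, 0, 0, -0.015, 0.04, 0, -1], [0, 0, 0, -0.015, 0.04, 0, -1], [0, 0, 0, -0.015, 0.04, 0, -1], [0, 0, 0, -0.02, 0.04, 0, -1], [0, 0, 0, -0.02, 0.04, 0, -1], [0, 0, 0, -0.02, 0.04, 0, -1], [0, 0, 0, -0.02, 0.04, 0, -1], [0, 0, 0, -0.02, 0.04, 0, -1], [0, 0, 0, 0, 0, 0, -1]])

```text
time_s: 54.4
position: [241.8, -475.9, 244.9]
orientation: [3.14, 0.001, -0.087]
ft_force: [-0.5, -0.5, 0.7]
finger_gap: 0.3
```

```bash
python3 - <<'E'
from h import *
st();t=grab('top','t21')
for n in ('yellow','blue','orange','green'):
  for c,s in blobs(t,*COL[n],10):
    if s[0]<330 and s[0]>200 and s[1]>190 and s[1]<260: print('top',n,c.round(1),s[4],s[:4],ray(t,*c,52 if n!='yellow' else 43).round(1))
b=cv2.imread('pics/t0.png').astype(int);d=np.abs(t['pixels'].astype(int)-b).max(2)
m=((d>40)*255).astype(np.uint8);n,l,s,c=cv2.connectedComponentsWithStats(m)
print([s[i].tolist() for i in range(1,n) if s[i,4]>12])
E
```

```text
54.4 [ 241.8 -475.9  244.9] [ 3.14e+00  1.00e-03 -8.70e-02] [-0.5 -0.5  0.7] 0.2785453310127588 [ 1.43  0.38 -0.52  1.82  0.22  1.   -0.84]
top yellow [237.  212.1] 67 [233 208   9   9] [484.1 -63.4  43. ]
top yellow [259.2 213.9] 74 [255 210  10   9] [ 477.3 -132.9   43. ]
top yellow [281.5 215.3] 74 [277 211  10  10] [ 471.5 -202.7   43. ]
top blue [235.6 228.7] 55 [233 223   6  13] [431.8 -58.6  52. ]
top orange [257.6 230.2] 60 [255 224   6  13] [ 426.1 -127.    52. ]
top green [280.5 232.2] 62 [278 226   6  13] [ 418.6 -197.9   52. ]
[[174, 175, 22, 2, 24], [148, 176, 22, 2, 23], [159, 185, 32, 4, 41], [189, 185, 18, 3, 21], [147, 186, 21, 4, 26], [231, 207, 14, 30, 166], [252, 209, 13, 29, 158], [276, 209, 3, 6, 13], [275, 215, 13, 25, 161], [357, 278, 155, 106, 10196], [237, 341, 33, 20, 250], [185, 353, 12, 5, 18], [180, 356, 4, 4, 13], [178, 361, 6, 13, 36], [201, 372, 23, 12, 62], [177, 375, 7, 8, 15], [397, 376, 7, 5, 25], [254, 378, 15, 6, 44]]
```

```bash
python3 -c "
from bench import arm
print(arm.hand_in())"
```

```text
the job is handed in; nothing more can be done
None
```

The job is handed in at about 54 s of the 210 s allowed. All three hooks are hitched and the empty tray is back home; the hand-in itself gives no verdict.

- **Tray out:** I pressed on the apron and pulled the tray to its stop, felt as about 6 N. Halfway through I lifted and re-pressed, because the tilted tool brought joint 6 close to its limit.
- **Hooks:** green is on pin2, orange on pin1 and blue on pin0. Each was pushed fully home, its latch was seen shut, and it was tugged back until the latch bore on the pin with 3–6 N.
- **Knock:** orange was found about 13 mm forward of its tugged position after I had hitched it. I tugged it taut again before going on to the tray.
- **Jam:** while going onto pin1, orange met up to 28 N along the bar and 36 N upward, then slid on. I lifted blue a little higher and it went on easily.
- **Tray home:** I pushed its front edge to a 20 N stop. It sits about 1 mm further in than at the start.

**Last checks (top camera):**
- **Hooks:** pin-to-grip distances are 52, 51 and 53 mm along x, against 52 mm when taut.
- **Bystanders:** the pen, tweezers and vial show no change from the first picture.
- **Not seen from above:** these last checks were by numbers only, since the viewing limit was used up. I judged "latch shut" from the earlier pictures and the tug forces, because the pin heads hide the latches from above once the hooks are taut.

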